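# Draw out a flat cone spanner and put it back in its tray

## Robot

A 7-joint arm with a two-finger parallel gripper is mounted at the origin on the work surface. World frame = base frame: x ahead of the robot, y to its left, z up, the work surface at z = 0. Lengths are in m, angles in rad, forces in N, time in s.
With the tool pointing down it reaches from about 0.425 to 0.875 m from the base axis. Payload 4.7 kg.
Tool frame: the origin (TCP) lies where the fingers leave the gripper's body, on its centre line; the fingertips stand 73 mm ahead of it and the grasp point (between the pads) lies 54 mm ahead of it; z points along the fingers, x is the direction in which the jaws open and shut, and the axes are right-handed (so a half turn about z gives the same grasp; the last joint's range is limited). The gripper opens to 85 mm and grips with 20 to 120 N. Pads are 22 mm wide; open, the fingers measure 114 mm over their backs; the gripper's body (76 mm by 85 mm) begins 54 mm behind the grasp point. The pads swing forward as they close: fully open they stand 13 mm farther back than shut.
Start: joints at [-1.199, 0.321, -0.07, 1.45, 0.023, 1.371, -0.057], TCP at [0.228, 0.609, 0.304] pointing down, gripper open.
Joint ranges: [-2.86, 2.86], [-0.3, 2.09], [-1.38, 1.24], [0.06, 2.45], [-1.56, 4.7], [0.09, 2.05], [-2.69, 2.69]. Speed limits (rad/s): [2.57, 2.57, 3.14, 3.14, 3.14, 3.14, 3.14].

## Interface

Orientations are given as a 3x3 rotation matrix whose columns are the frame's x, y, z axes.
In Python, from bench import manip, get_image gives the robot as it stands. The module is installed in compiled form; this text tells all that it offers.
- The arm moves only by the tool apply_moves, never from a script. Its arguments are lists of equal length, an entry for each row: "rotation": the turn, a rotation vector about the tool's x, y, z in units of 8 degrees (1.0 is 8 degrees), a list of three; "dp": the shift along the tool's x, y, z in units of 30 mm (1.0 is 30 mm), a list of three; "fingers": the opening, from 0 (shut) to 1 (fully open). A call has 1 to 5 rows; each row is the pose to reach, as a shift and turn from the pose commanded when the call began, along the tool's axes at that moment; what a row does not reach only later rows make up. A row lasts 1/10 s, in which the tool goes at most 50 mm and 8.59 degrees, less where a joint would pass 70% of its speed; a pose out of reach is approached as far as the arm can. A call with a gripper value outside its range is refused whole. The fingers move at their own pace and stop on an object; the grip force is fixed at half the most. Time passes only in rows, so rows that repeat a pose let the fingers close. It gives the time, the measured TCP pose, the force and the opening at its end, in the units of the state.
- manip.state(): the state, without advancing time (a new reading comes with each control period).
- get_image(name): name is "scene" or "top"; returns a dict with "color" (400x640x3 uint8, red, green, blue), "z_map" (400x640 float32, m along the optical axis (not along the pixel's ray), 0 where there is no reading), "fx", "fy", "cx", "cy" (pixels), "D" ([k1, k2, p1, p2, k3] as OpenCV has them; the pictures are not rectified), "T" (4x4, takes a point from camera to world coordinates). Camera axes: x right, y down, z forward; pixel columns grow to the right and rows downward; lengths in m; the calibration is good to about 2 mm. A picture is of the moment at which its call begins.
- manip.finish_job(): hands the job in, once; it reports no verdict.
The state is a dict: "clock": time; "q": joint angles; "qd": joint speeds; "joint_torque": joint torques, N m; "tool_pos": TCP position; "ee_rot": TCP orientation; "contact_force": force on the tool from outside, world axes, zero at the start; "moment": the same for the moment, N m; "gripper_width": finger opening in m.
Only numpy, scipy, OpenCV 4.12 (cv2) and the standard library are available. Lean on these libraries where they do the work, as an engineer would, in place of code of your own. Each camera call takes 0.05 s, during which the arm holds its last target.

## Task

The flat steel cone spanner has slid under the wire rack on the timber shelf and lies too flat and thin to grip well where it is. Pressing on it only lightly, slide it out until its near head stands well past the shelf's front edge while the spanner still lies flat on the shelf, take your hand off, then grip that head by its side edges, lift the spanner off and lay it down flat in the wide empty bay of the tool tray. Do not drop it or strike it down, and leave the other things and the cabinet door as they are.

Things in the scene. Friction and masses are not known exactly. Their poses are not given: they have to be found in the camera images.
- spanner: Loose flat steel cone spanner, blue inlay, 160 mm long, 3 mm thick, 80 to 155 g. Origin: centre of its underside (it balances there); x along it, -x end nearest the robot at the start. Each end is a fork head 42 mm wide and long with flat parallel side edges: 20 mm of open jaw (16 mm gap), then 22 mm solid; shank 22 mm wide. It lies flat under the rack, near end 5 to 35 mm behind the shelf's front edge.
- spanner_near (a point): Middle of the spanner's near end (80 mm from its origin along its -x, half way up its thickness). Steel slides on the shelf with a friction of about 0.3 to 0.45. The spanner's x lies within about 8 degrees of the shelf's x at the start.
- shelf: Fixed narrow shelf of rough brown timber standing on the bench, 230 mm deep (x), 600 mm long (y), 34 mm thick plank, its flat top 100 mm above the bench, open in front. Origin on the bench under its centre; x points away from the robot, so its straight front edge lies at x = -115 mm along its y.
- shelf_edge (a point): Middle of the shelf's front edge, at the height of the shelf's top; axes as the shelf's (x away from the robot, -x out over the bench).
- rack: Fixed steel wire riser on the shelf over the spanner, 280 (y) x 130 mm (x), legs at the corners. Origin on the shelf under its centre. Rod grid: underside 110 mm above the shelf, top 118.5 mm; front rod's face at x = -69 mm, 46 mm behind the shelf's edge. A hand pointing straight down strikes that rod before it reaches the spanner: lean it back towards the robot by 30 to 45 degrees.
- tray: Fixed green tool tray on the bench, left or right, in front of the shelf: 230 mm long (x), 190 mm wide (y), rim 22 mm high, floor 4 mm, walls 5 mm thick. A wall along x at y = -25 mm divides it into a wide empty bay (+y side, inside 220 x 112 mm) and a narrow bay (-y side) with two tyre levers. Origin under its centre.
- tray_bay (a point): Centre of the wide empty bay's floor; axes as the tray's.
- cabinet: Fixed small white cabinet on the shelf beside the rack, 140 x 200 mm, 230 mm high, origin under its centre, its open front towards the robot 70 mm before the origin.
- cabinet_door0_handle (a point): Knob of the cabinet's swing door, 194 mm wide, as high as the cabinet, which hangs 14 to 29 degrees open towards the robot (hinge upright at the cabinet's -y side) and moves at a touch. Leave it as it is.
- caddy: Fixed blue plastic bin of boxed tubes, 200 x 170 mm, up to 70 mm high, on the bench on the side away from the tray. Origin under its centre.
- patch_tin: Loose yellow plastic patch tin, 68 x 108 x 38 mm, on top of the rack towards its back. Origin under its centre.
- cup: Loose round stainless steel cup, 76 mm across, 78 mm high, standing on the shelf under the rack at its +y end. Origin under its centre.
- adaptor: Loose chrome valve adaptor, 30 mm across, 62 mm high, standing on the shelf's front strip near the rack's -y end. Origin under its centre.
- oil: Loose oil bottle, 52 mm across, 120 mm high, standing on the bench at the left. Origin under its centre.
- pump: Loose black hand pump, 240 mm long, 28 mm thick, lying on the bench at the right. Origin under its centre, x along it.
- lever0: Loose red tyre lever, 145 x 17 x 6 mm, lying in the tray's narrow bay. Origin under its centre.
- lever1: Loose orange tyre lever like the red one, beside it.
There are look-alikes about, which are no part of the job. Several things have the shape of the spanner; the one meant has the colours described above.

How it is judged:
On the way, in this order (a step that is already met when the one before it is completed fails the run):
1. the spanner's near head is drawn at least 30 mm past the shelf's front edge, the spanner lying flat on the shelf, untouched (x of spanner_near in the frame of shelf_edge below -0.03 m and angle between spanner's own z axis and vertical below 0.06 rad and contact force between spanner and shelf above 0.2 N and contact force between the fingers and spanner below 0.05 N and linear speed of spanner below 0.02 m/s), for 0.2 s.
2. the spanner is gripped and lifted off the shelf (z of spanner in the frame of shelf_edge above 0.012 m and contact force between the fingers and spanner above 2 N and contact force between spanner and shelf below 0.05 N), for 0.2 s.
At the end, for the whole second after the job is handed in: The spanner lies flat (within 4 degrees) and at rest on the floor of the tray's wide empty bay, wholly inside it (its middle within 35 mm along and 42 mm across of the bay's centre, its underside within 5 mm of the floor), let go (x of spanner in the frame of tray_bay between -0.035 and 0.035 m and y of spanner in the frame of tray_bay between -0.042 and 0.042 m and z of spanner in the frame of tray_bay between -0.004 and 0.005 m and angle between spanner's own z axis and vertical below 0.07 rad and linear speed of spanner below 0.02 m/s and angular speed of spanner below 0.1 rad/s and contact force between the fingers and spanner below 0.05 N); the robot touches nothing.
It fails at once if the spanner is pressed against the shelf or the tray with more than 50 N (contact force between spanner and shelf above 50 N or contact force between spanner and tray above 50 N).
It fails at once if the spanner falls or is set down anywhere but on the shelf or in the wide bay (z of spanner in the frame of shelf_edge below -0.03 m and contact force between the fingers and spanner below 0.05 N and not (x of spanner in the frame of tray_bay between -0.035 and 0.035 m and y of spanner in the frame of tray_bay between -0.042 and 0.042 m)).
It fails at once if the spanner is dropped from more than about 25 mm (contact force between the fingers and spanner below 0.05 N and linear speed of spanner above 0.7 m/s).
It fails at once if another thing is pushed more than 25 mm from its place or tipped over (distance of any of patch_tin, cup, adaptor, oil, pump, lever0, lever1 from where it was at the start of the episode above 0.025 m or angle between any of cup, adaptor, oil's own z axis and vertical above 0.5 rad).
It fails at once if the cabinet door is swung (its knob moved more than 25 mm) (distance of cabinet_door0_handle from where it was at the start of the episode above 0.025 m).
It also fails if it takes over 64 s, if anything falls off the work surface, if the arm or the gripper's body presses on something with over 40 N, if the wrist force passes 120 N, or if a joint passes its speed limit or range.

## Working session

There is one attempt and no reset: what is moved stays moved. The work goes in short steps, Python scripts to look and compute and a tool call to move; the robot and the scene stay as the last step left them, time stands still between calls to the robot, and variables do not carry over. Pictures are saved under pics/ and viewed, and the job is handed in when it is done.

Besides the shell and the picture viewer there is one more tool, called after "Emit:" as a command line: name --argument value ..., lists and objects as JSON in quotes. apply_moves: Moves the arm, as the interface text tells. Its arguments: {"type":"object","properties":{"rotation":{"type":"array","items":{"type":"array","items":{"type":"number"}}},"dp":{"type":"array","items":{"type":"array","items":{"type":"number"}}},"fingers":{"type":"array","items":{"type":"number"}}},"required":["rotation","dp","fingers"]}

```bash
mkdir -p pics
cat > h.py <<'E'
import numpy as np, cv2
from bench import manip, get_image
def save(im,name,crop=None,scale=1):
    c=im["color"][:,:,::-1]
    if crop: c=c[crop[1]:crop[3],crop[0]:crop[2]]
    if scale!=1: c=cv2.resize(c,None,fx=scale,fy=scale,interpolation=cv2.INTER_CUBIC)
    cv2.imwrite("pics/"+name,c)
def ray(im,px):
    K=np.array([[im["fx"],0,im["cx"]],[0,im["fy"],im["cy"]],[0,0,1]])
    p=cv2.undistortPoints(np.array(px,float).reshape(-1,1,2),K,np.array(im["D"],float)).reshape(-1,2)
    d=np.c_[p,np.ones(len(p))]@im["T"][:3,:3].T
    return im["T"][:3,3],d
def onplane(im,px,z):
    o,d=ray(im,px); return o+d*((z-o[2])/d[:,2])[:,None]
def depthpts(im,px):
    K=np.array([[im["fx"],0,im["cx"]],[0,im["fy"],im["cy"]],[0,0,1]])
    px=np.array(px).reshape(-1,2)
    p=cv2.undistortPoints(px.astype(float).reshape(-1,1,2),K,np.array(im["D"],float)).reshape(-1,2)
    z=im["z_map"][px[:,1].astype(int),px[:,0].astype(int)]
    return (np.c_[p,np.ones(len(p))]*z[:,None])@im["T"][:3,:3].T+im["T"][:3,3]
E
python3 - <<'E'
from h import *
np.set_printoptions(precision=4,suppress=True)
s=manip.state(); print(s)
for n in("scene","top"):
    im=get_image(n); save(im,n+"0.png"); print(n,im["fx"],im["fy"],im["T"])
E
```

```text
{'clock': 0.0, 'q': array([-1.1989,  0.3218, -0.0701,  1.4517,  0.0226,  1.3708, -0.0569]), 'qd': array([ 0.0003, -0.0004,  0.0005,  0.0004, -0.0013,  0.0001,  0.0009]), 'joint_torque': array([ -0.0006, -49.3589,  -0.3831, -31.4328,   0.0126,   0.0117,
        -0.    ]), 'tool_pos': array([0.2275, 0.6084, 0.3028]), 'ee_rot': array([[ 0.3502,  0.9367, -0.0006],
       [ 0.9367, -0.3502, -0.0019],
       [-0.002 ,  0.0001, -1.    ]]), 'contact_force': array([ 0.3106, -0.6099, -0.3726]), 'moment': array([-0.0686,  0.0171,  0.0037]), 'gripper_width': 0.08545937773691574}
scene 386.0933774173174 386.0933774173174 [[-0.7247 -0.6238  0.2929  0.1563]
 [-0.6891  0.6564 -0.307   0.3449]
 [-0.0008 -0.4243 -0.9055  1.3139]
 [ 0.      0.      0.      1.    ]]
top 495.2014290166494 495.2014290166494 [[-0.0043 -0.998   0.0635  0.3964]
 [-0.9998  0.0055  0.0175 -0.0314]
 [-0.0178 -0.0634 -0.9978  1.7183]
 [ 0.      0.      0.      1.    ]]
```

View pics/scene0.png

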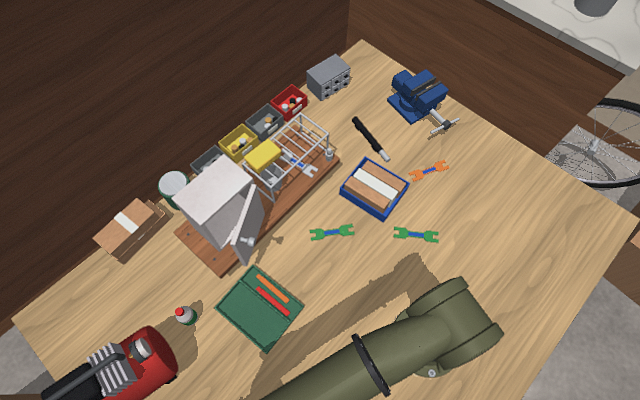

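View pics/top0.png

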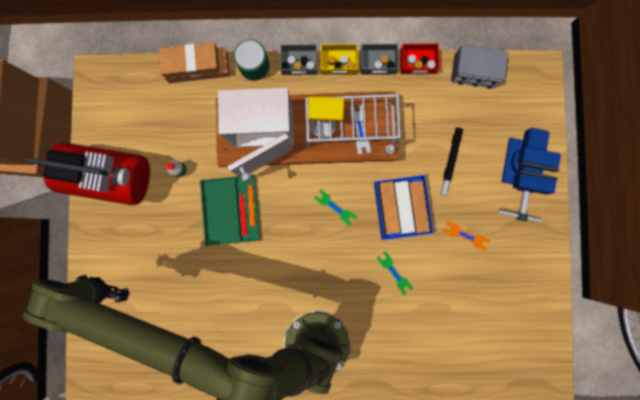

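Candidates, by pixel in the top view: a grey spanner with blue inlay under the rack at (362,130), a green one at (335,208), a green one at (395,272) and an orange one at (467,236). By the description I choose the grey and blue one under the rack. Next is a close crop to check it.

Run:
```python
from h import *
a=get_image("top");b=get_image("scene")
ca=cv2.resize(a["color"][80:180,200:420,::-1],None,fx=3.5,fy=3.5,interpolation=cv2.INTER_CUBIC)
cb=cv2.resize(b["color"][100:220,230:350,::-1],None,fx=5,fy=5,interpolation=cv2.INTER_CUBIC)
cv2.imwrite("pics/ct.png",ca);cv2.imwrite("pics/cs.png",cb)
```

```text
(no output)
```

View pics/ct.png

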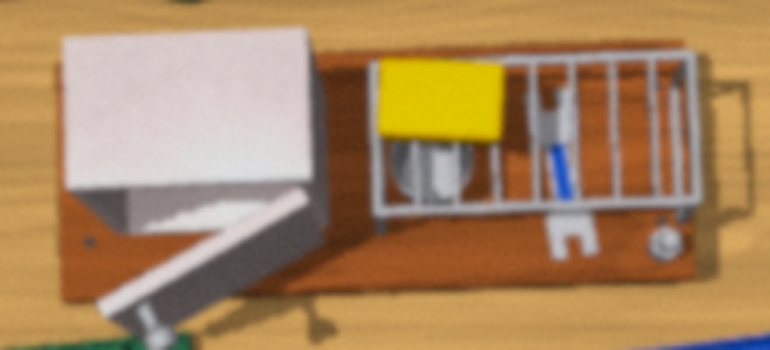

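View pics/cs.png

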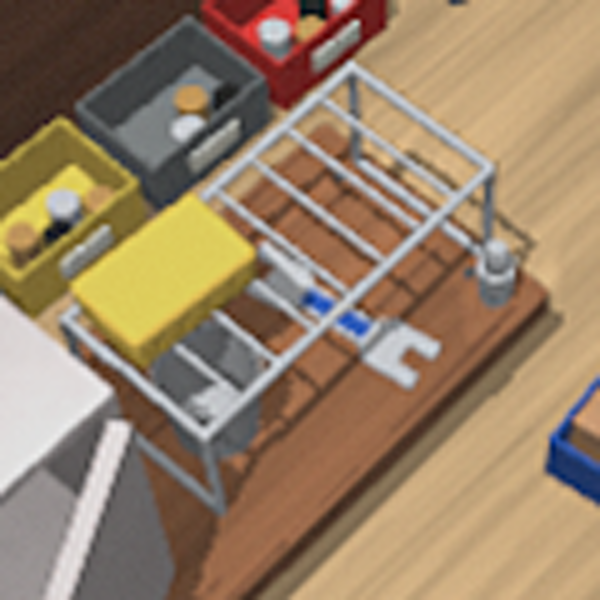

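The crop confirms it: grey steel with a blue inlay, its fork head in front of the rack's front rod at about (362,144) in the top picture. Now I'll measure positions.

Run:
```python
from h import *
np.set_printoptions(precision=4,suppress=True)
a=get_image("top");b=get_image("scene")
T=lambda l:[(200+(x+.5)/3.5-.5,80+(y+.5)/3.5-.5) for x,y in l]
S=lambda l:[(230+(x+.5)/5-.5,100+(y+.5)/5-.5) for x,y in l]
print("edge",onplane(a,T([(62,303),(697,282),(556,286),(380,291)]),.1))
print("head top: tipL tipR backL backR",onplane(a,T([(553,260),(598,254),(546,216),(590,212)]),.103))
print("blue",onplane(a,T([(554,145),(567,198)]),.103))
print("head scene:tips",onplane(b,S([(412,388),(440,347),(363,362),(398,320)]),.103))
print("edge scene",onplane(b,S([(550,290),(195,600)]),.1))
print("adaptor top",onplane(a,T([(666,240)]),.16), "base scene",onplane(b,S([(496,300)]),.1))
# white-ish segmentation of head
c=a["color"][130:160,340:385].astype(int); m=(c.max(2)-c.min(2)<40)&(c.max(2)>120)
for r in m: print("".join("#" if v else "." for v in r))
# tray green
for n,im in(("top",a),("scene",b)):
    h=cv2.cvtColor(im["color"],cv2.COLOR_RGB2HSV)
    g=cv2.inRange(h,(65,80,30),(95,255,160))
    k,l,st,ce=cv2.connectedComponentsWithStats(g)
    i=1+np.argmax(st[1:,4]); cn=cv2.findContours((l==i).astype(np.uint8),0,2)[0]
    q=cv2.boxPoints(cv2.minAreaRect(cn[0])); print(n,st[i],q); print(onplane(im,q,.022))
print("knob", depthpts(a,[[242,176],[243,175]]))
```

```text
edge [[ 0.6039  0.3238  0.1   ]
 [ 0.6197 -0.2746  0.1   ]
 [ 0.6167 -0.1422  0.1   ]
 [ 0.6131  0.0232  0.1   ]]
head top: tipL tipR backL backR [[ 0.6409 -0.1394  0.103 ]
 [ 0.6463 -0.1817  0.103 ]
 [ 0.6827 -0.1333  0.103 ]
 [ 0.6862 -0.1747  0.103 ]]
blue [[ 0.7503 -0.1415  0.103 ]
 [ 0.6997 -0.1532  0.103 ]]
head scene:tips [[ 0.64   -0.1409  0.103 ]
 [ 0.6488 -0.1795  0.103 ]
 [ 0.6806 -0.132   0.103 ]
 [ 0.6868 -0.1749  0.103 ]]
edge scene [[ 0.6247 -0.272   0.1   ]
 [ 0.6337  0.0799  0.1   ]]
adaptor top [[ 0.6499 -0.2381  0.16  ]] base scene [[ 0.6477 -0.2382  0.1   ]]
###.........###..#.....###.........##........
.##..........##..#.....###.........##........
.##..........##..##.....##.........##........
.###.........##..##.....##.........##........
.##..........##..##.....##.........##........
.###.........##..##.....###........###.......
.###........###..##.....###.......###########
.####.....##########...######################
#############################################
##################################...........
#######..........############................
.........
[... 646 characters left out ...]
..................................
.............................................
.............................................
.............................................
.............................................
top [ 201  176   58   68 2675] [[200.2951 180.2459]
 [253.4017 175.418 ]
 [259.2377 239.6147]
 [206.1312 244.4426]]
[[0.5655 0.4    0.022 ]
 [0.581  0.2153 0.022 ]
 [0.3599 0.1945 0.022 ]
 [0.3439 0.3776 0.022 ]]
scene [ 215  265   89   89 3473] [[213.8978 307.3862]
 [253.8148 262.075 ]
 [305.9094 307.9678]
 [265.9923 353.279 ]]
[[0.5664 0.4022 0.022 ]
 [0.5852 0.2081 0.022 ]
 [0.3458 0.1958 0.022 ]
 [0.3395 0.3812 0.022 ]]
knob [[0.5497 0.2086 0.2958]
 [0.5525 0.2057 0.2963]]
```

```bash
cat >> h.py <<'E'
from scipy.spatial.transform import Rotation as Ro
def target(yaw,lean=0):
    # tool x ~ +y world turned by yaw(deg); lean back (deg) : z points away from robot
    l=np.radians(lean)
    R=np.array([[0,np.cos(l),np.sin(l)],[1,0,0],[0,np.sin(l),-np.cos(l)]])
    return Ro.from_euler('z',yaw,degrees=True).as_matrix()@R
def go(p,R,s=None):
    s=s or manip.state(); R0=np.array(s["ee_rot"]);p0=np.array(s["tool_pos"])
    dp=R0.T@(np.array(p)-p0)/.03; rv=np.degrees(Ro.from_matrix(R0.T@R).as_rotvec())/8
    print("dp",dp.round(2),"rot",rv.round(2),"| dist mm",(np.linalg.norm(dp)*30).round(1),"deg",(np.linalg.norm(rv)*8).round(1))
E
python3 - <<'E'
from h import *
go((.40,.2,.33),target(9))
go((.40,.2,.33),target(9,20))
E
```

```text
dp [-10.75  10.15  -0.87] rot [-0.    0.   -3.69] | dist mm 444.4 deg 29.5
dp [-10.75  10.15  -0.87] rot [-2.44  0.65 -3.65] | dist mm 444.4 deg 35.5
```

Emit:
apply_moves --rotation '[[0,0,-3.7],[0,0,-3.7],[0,0,-3.7],[0,0,-3.7],[0,0,-3.7]]' --dp '[[-10.75,10.15,-0.9],[-10.75,10.15,-0.9],[-10.75,10.15,-0.9],[-10.75,10.15,-0.9],[-10.75,10.15,-0.9]]' --fingers '[0,0,0,0,0]'

```text
clock: 0.8
tool_pos: [0.325, 0.3773, 0.3193]
ee_rot: [[-0.16, 0.987, 0.0], [0.987, 0.16, 0.0], [0.0, 0.0, -1.0]]
contact_force: [0.5, -1.2, 1.2]
gripper_width: 0.0122
```

Run:
```python
from h import *
go((.40,.2,.33),target(9))
```

```text
dp [-6.23  1.53 -0.36] rot [ 0.   -0.    0.02] | dist mm 192.8 deg 0.2
```

Emit:
apply_moves --rotation '[[0,0,0],[0,0,0],[0,0,0],[0,0,0],[0,0,0]]' --dp '[[-6.2,1.5,-0.4],[-6.2,1.5,-0.4],[-6.2,1.5,-0.4],[-6.2,1.5,-0.4],[-6.2,1.5,-0.4]]' --fingers '[0,0,0,0,0]'

```text
clock: 1.3
tool_pos: [0.4009, 0.1967, 0.332]
ee_rot: [[-0.148, 0.989, 0.002], [0.989, 0.148, -0.0], [-0.001, 0.002, -1.0]]
contact_force: [-0.6, -0.5, -0.8]
gripper_width: -0.0
```

Run:
```python
from h import *
go((.48,-.16,.30),target(9.5,40))
```

```text
dp [-12.15   0.85   1.07] rot [-4.99  0.05 -0.12] | dist mm 366.8 deg 39.9
```

Emit:
apply_moves --rotation '[[-1,0,0],[-2,0,0],[-3,0,0],[-4,0,0],[-5,0,-0.1]]' --dp '[[-1.6,0.1,0.1],[-3.2,0.2,0.3],[-4.8,0.3,0.4],[-6.4,0.4,0.5],[-8,0.6,0.7]]' --fingers '[0,0,0,0,0]'

```text
clock: 1.8
tool_pos: [0.442, 0.1039, 0.3099]
ee_rot: [[-0.175, 0.938, 0.3], [0.984, 0.158, 0.078], [0.026, 0.309, -0.951]]
contact_force: [-0.4, 0.8, 0.3]
gripper_width: -0.0003
```

Run:
```python
from h import *
go((.48,-.16,.30),target(9.5,40)); print(manip.state()["q"].round(2))
```

```text
dp [-8.89 -0.31  0.  ] rot [-2.75 -0.2  -0.03] | dist mm 266.8 deg 22.1
[ 0.01 -0.29 -0.25  2.08 -0.09  1.03  1.53]
```

Run:
```python
from h import *
go((.56,-.16,.27),target(9.5,19));go((.56,-.16,.27),target(9.5,35))
```

```text
dp [-9.38  1.89  1.75] rot [-0.13 -0.2   0.01] | dist mm 291.8 deg 1.9
dp [-9.38  1.89  1.75] rot [-2.13 -0.2  -0.02] | dist mm 291.8 deg 17.1
```

Emit:
apply_moves --rotation '[[0,0,0],[0,0,0],[0,-0.2,0],[0,-0.2,0],[0,-0.2,0]]' --dp '[[-1.6,0.1,0],[-3.2,0.3,0],[-4.8,0.5,0.3],[-6.4,0.9,0.7],[-8,1.3,1.2]]' --fingers '[0,0,0,0,0]'

```text
clock: 2.3
tool_pos: [0.5301, -0.1236, 0.2816]
ee_rot: [[-0.164, 0.939, 0.303], [0.986, 0.157, 0.05], [-0.001, 0.307, -0.952]]
contact_force: [0.4, 0.4, 0.8]
gripper_width: -0.0003
```

Run:
```python
from h import *
go((.56,-.16,.27),target(9.5,40)); print(manip.state()["q"].round(2))
```

```text
dp [-1.36  0.63  0.61] rot [-2.77  0.01 -0.  ] | dist mm 48.5 deg 22.1
[ 0.14 -0.05  0.1   1.95 -0.14  0.97  2.04]
```

Emit:
apply_moves --rotation '[[-0.9,0,0],[-1.8,0,0],[-2.8,0,0],[-2.8,0,0],[-2.8,0,0]]' --dp '[[-0.7,0.4,0.4],[-1.4,0.6,0.6],[-1.4,0.6,0.6],[-1.4,0.6,0.6],[-1.4,0.6,0.6]]' --fingers '[0,0,0,0,0]'

```text
clock: 2.8
tool_pos: [0.5582, -0.1591, 0.2694]
ee_rot: [[-0.165, 0.756, 0.634], [0.986, 0.126, 0.106], [0.001, 0.643, -0.766]]
contact_force: [1.1, 0.9, 0.3]
gripper_width: 0.0002
```

Run:
```python
from h import *
np.set_printoptions(precision=4,suppress=True)
s=manip.state(); print(s["q"].round(2),s["tool_pos"],s["contact_force"])
a=get_image("scene"); save(a,"s1.png",(200,80,400,230),4)
# goal: contact corner at tip - .011*toolY
c=np.array([.669,-.1555,.103])
R=target(9.5,40)
for up in(.06,.012):
    tcp=c+[0,0,up]+.011*R[:,1]-.073*R[:,2]; print(tcp); go(tcp,R)
```

```text
[ 0.18 -0.1   0.22  2.12 -0.62  0.59  2.56] [ 0.5582 -0.1591  0.2694] [1.1319 0.8995 0.2732]
[ 0.631  -0.1619  0.226 ]
dp [-0.49  0.84  2.65] rot [ 0.01 -0.    0.01] | dist mm 84.6 deg 0.1
[ 0.631  -0.1619  0.178 ]
dp [-0.49 -0.19  3.87] rot [ 0.01 -0.    0.01] | dist mm 117.2 deg 0.1
```

View pics/s1.png

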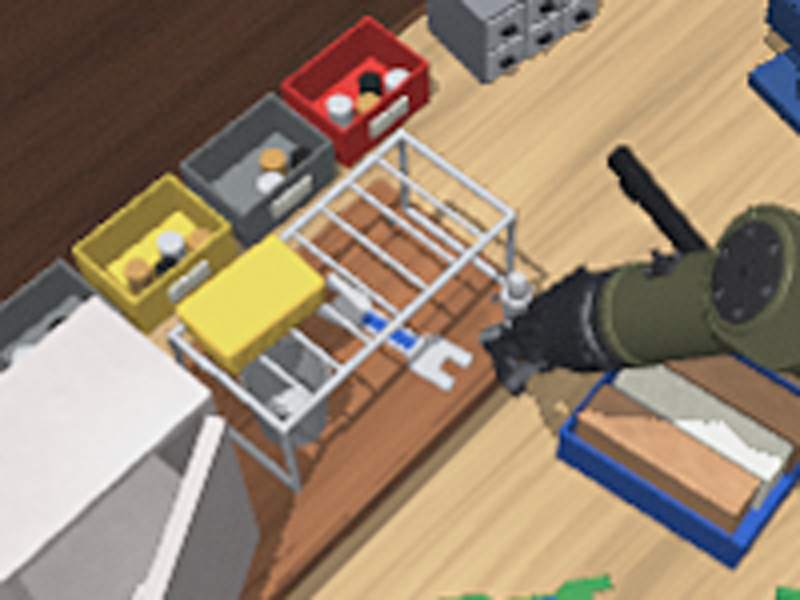

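Emit:
apply_moves --rotation '[[0,0,1]]' --dp '[[0,0,0]]' --fingers '[0]'

```text
clock: 2.95
tool_pos: [0.5599, -0.1588, 0.2713]
ee_rot: [[-0.058, 0.769, 0.636], [0.994, -0.012, 0.106], [0.09, 0.639, -0.764]]
contact_force: [-0.2, -1.0, 0.9]
gripper_width: 0.0001
```

Run:
```python
from h import *
s=manip.state(); print(s["q"].round(2))
```

```text
[ 0.19 -0.1   0.21  2.12 -0.62  0.59  2.42]
```

Emit:
apply_moves --rotation '[[0,0,1],[0,0,2],[0,0,3],[0,0,4],[0,0,5]]' --dp '[[0,0,0],[0,0,0],[0,0,0],[0,0,0],[0,0,0]]' --fingers '[0,0,0,0,0]'

```text
clock: 3.45
tool_pos: [0.5601, -0.1588, 0.2713]
ee_rot: [[0.451, 0.626, 0.636], [0.752, -0.651, 0.106], [0.481, 0.43, -0.764]]
contact_force: [-0.2, -0.8, -0.1]
gripper_width: 0.0001
```

Emit:
apply_moves --rotation '[[0,0,1],[0,0,2],[0,0,3],[0,0,4],[0,0,5]]' --dp '[[0,0,0],[0,0,0],[0,0,0],[0,0,0],[0,0,0]]' --fingers '[0,0,0,0,0]'

```text
clock: 3.95
tool_pos: [0.5601, -0.1588, 0.2713]
ee_rot: [[0.748, 0.189, 0.636], [0.158, -0.982, 0.106], [0.645, 0.021, -0.764]]
contact_force: [-0.0, -0.6, 0.2]
gripper_width: 0.0
```

Emit:
apply_moves --rotation '[[0,0,1],[0,0,2],[0,0,3],[0,0,4],[0,0,5]]' --dp '[[0,0,0],[0,0,0],[0,0,0],[0,0,0],[0,0,0]]' --fingers '[0,0,0,0,0]'

```text
clock: 4.45
tool_pos: [0.5601, -0.1588, 0.2713]
ee_rot: [[0.695, -0.336, 0.636], [-0.51, -0.853, 0.106], [0.507, -0.399, -0.764]]
contact_force: [-1.1, -0.2, 0.4]
gripper_width: 0.0
```

Emit:
apply_moves --rotation '[[0,0,1],[0,0,2],[0,0,3],[0,0,4],[0,0,5]]' --dp '[[0,0,0],[0,0,0],[0,0,0],[0,0,0],[0,0,0]]' --fingers '[0,0,0,0,0]'

```text
clock: 4.95
tool_pos: [0.5601, -0.1588, 0.2713]
ee_rot: [[0.316, -0.704, 0.636], [-0.939, -0.326, 0.106], [0.132, -0.631, -0.764]]
contact_force: [-0.1, -0.2, -0.3]
gripper_width: 0.0001
```

Emit:
apply_moves --rotation '[[0,0,1],[0,0,1.5],[0,0,1.5]]' --dp '[[0,0,0],[0,0,0],[0,0,0]]' --fingers '[0,0,0]'

```text
clock: 5.25
tool_pos: [0.5599, -0.159, 0.2711]
ee_rot: [[0.167, -0.753, 0.636], [-0.986, -0.129, 0.106], [0.002, -0.645, -0.764]]
contact_force: [1.1, -1.0, 0.5]
gripper_width: 0.0
```

```bash
cat >> h.py <<'E'
def tflip(yaw,lean=0): return target(yaw,lean)@np.diag([-1,-1,1])
E
python3 - <<'E'
from h import *
s=manip.state(); print(s["q"].round(2))
c=np.array([.669,-.1555,.103])
R=tflip(9.5,40)
for up in(.06,.012):
    tcp=c+[0,0,up]-.011*R[:,1]-.073*R[:,2]; print(tcp); go(tcp,R)
E
```

```text
[ 0.38 -0.09  0.02  2.11 -0.66  0.6  -0.55]
[ 0.63103096 -0.16185384  0.22599191]
dp [ 0.49 -0.8   2.65] rot [-0.02 -0.    0.02] | dist mm 84.3 deg 0.2
[ 0.63103096 -0.16185384  0.17799191]
dp [0.48 0.23 3.87] rot [-0.02 -0.    0.02] | dist mm 117.2 deg 0.2
```

Emit:
apply_moves --rotation '[[0,0,0],[0,0,0],[0,0,0],[0,0,0],[0,0,0]]' --dp '[[0.5,0.2,0],[0.5,0.2,1],[0.5,0.2,2],[0.5,0.2,2.6],[0.5,0.2,2.9]]' --fingers '[0,0,0,0,0]'

```text
clock: 5.75
tool_pos: [0.613, -0.1647, 0.1982]
ee_rot: [[0.168, -0.754, 0.635], [-0.986, -0.129, 0.108], [0.0, -0.644, -0.765]]
contact_force: [0.4, 0.4, -0.2]
gripper_width: -0.0002
```

Run:
```python
from h import *
a=get_image("scene"); save(a,"s2.png",(200,80,400,230),4)
a=get_image("top"); save(a,"t2.png",(200,70,420,200),3.5)
c=np.array([.669,-.1555,.103])
R=tflip(9.5,40)
for up in(.012,.003):
    tcp=c+[0,0,up]-.011*R[:,1]-.073*R[:,2]; print(tcp); go(tcp,R)
```

```text
[ 0.63103096 -0.16185384  0.17799191]
dp [-0.01 -0.04  0.93] rot [-0.01  0.01  0.01] | dist mm 27.9 deg 0.1
[ 0.63103096 -0.16185384  0.16899191]
dp [-0.01  0.16  1.16] rot [-0.01  0.01  0.01] | dist mm 35.1 deg 0.1
```

View pics/s2.png

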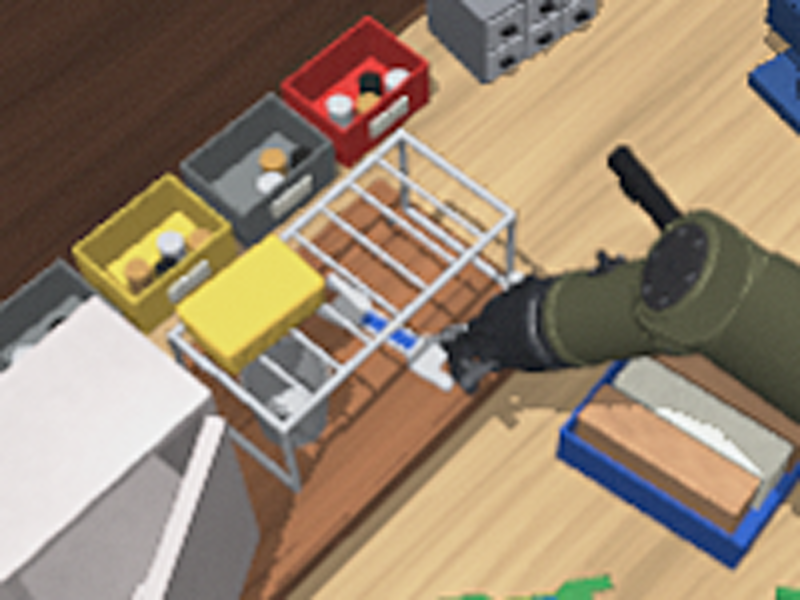

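View pics/t2.png

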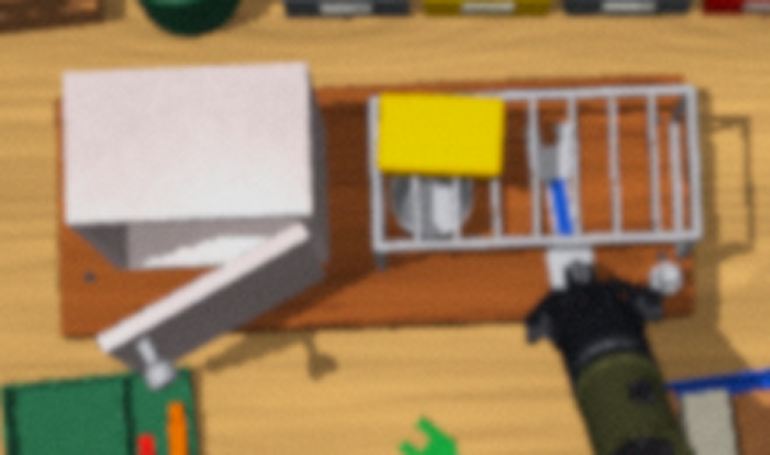

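The closed fingers' knuckle (about ±57 mm) would come close to the adaptor, so I'll yaw the hand the other way before going lower.

Run:
```python
from h import *
c=np.array([.668,-.152,.103])
R=tflip(-8,42)
tcp=c-.011*R[:,1]-.073*R[:,2]-.045*R[:,2]; print(tcp); go(tcp,R)
```

```text
[ 0.59790604 -0.14214894  0.19805153]
dp [-0.84  0.28 -0.21] rot [0.24 1.44 1.66] | dist mm 27.3 deg 17.7
```

Emit:
apply_moves --rotation '[[0,0.3,0.4],[0.1,0.8,0.9],[0.2,1.4,1.6],[0.24,1.44,1.66],[0.24,1.44,1.66]]' --dp '[[-0.2,0.1,-1],[-0.5,0.2,-1],[-0.8,0.3,-0.7],[-0.84,0.28,-0.2],[-0.84,0.28,-0.2]]' --fingers '[0,0,0,0,0]'

```text
clock: 6.35
tool_pos: [0.5978, -0.1418, 0.1994]
ee_rot: [[-0.14, -0.733, 0.665], [-0.99, 0.104, -0.094], [-0.0, -0.672, -0.741]]
contact_force: [-0.8, 0.5, -1.2]
gripper_width: 0.0004
```

Run:
```python
from h import *
c=np.array([.668,-.152,.103])
R=tflip(-8,42); print(manip.state()["q"].round(2))
for d in (.012,0):
  tcp=c-.011*R[:,1]-.073*R[:,2]-d*R[:,2]; print(tcp); go(tcp,R)
```

```text
[ 0.25  0.02 -0.04  2.19 -0.24  0.2  -1.29]
[ 0.61977245 -0.14522206  0.17352775]
dp [0.01 0.03 1.14] rot [-0.03 -0.   -0.01] | dist mm 34.1 deg 0.2
[ 0.62772388 -0.14633956  0.16461001]
dp [0.01 0.03 1.54] rot [-0.03 -0.   -0.01] | dist mm 46.1 deg 0.2
```

Run:
```python
from h import *
c=np.array([.668,-.152,.103])
R=tflip(-8,36)
for d in (.015,0.003):
  tcp=c-.011*R[:,1]-.073*R[:,2]-d*R[:,2]; print(tcp); go(tcp,R)
```

```text
[ 0.62559086 -0.14603978  0.18065913]
dp [ 0.01 -0.28  1.09] rot [-0.78 -0.   -0.01] | dist mm 33.8 deg 6.2
[ 0.63257564 -0.14702143  0.17095093]
dp [ 0.01 -0.23  1.49] rot [-0.78 -0.   -0.01] | dist mm 45.2 deg 6.2
```

Emit:
apply_moves --rotation '[[-0.4,0,0],[-0.8,0,0],[-0.8,0,0],[-0.8,0,0]]' --dp '[[0,-0.2,0.3],[0,-0.28,0.8],[0,-0.28,1.1],[0,-0.28,1.1]]' --fingers '[0,0,0,0]'

```text
clock: 6.75
tool_pos: [0.6257, -0.1474, 0.1793]
ee_rot: [[-0.141, -0.804, 0.578], [-0.99, 0.115, -0.082], [-0.0, -0.584, -0.812]]
contact_force: [-0.4, -0.1, 0.3]
gripper_width: 0.0001
```

Run:
```python
from h import *
s=manip.state(); print(s["q"].round(2),s["tool_pos"],s["contact_force"])
c=np.array([.668,-.152,.103])
R=tflip(-8,36)
for d in (0.006,0.0):
  tcp=c-.011*R[:,1]-.073*R[:,2]-d*R[:,2]; print(tcp); go(tcp,R)
a=get_image("scene"); save(a,"s3.png",(250,100,370,190),6)
a=get_image("top"); save(a,"t3.png",(300,80,420,180),6)
```

```text
[ 0.23  0.13 -0.02  2.07 -0.11  0.32 -1.41] [ 0.62567912 -0.14735085  0.17925994] [-0.43124503 -0.08985418  0.28959621]
[ 0.63082945 -0.14677602  0.17337798]
dp [-0.04 -0.02  0.26] rot [ 0.04 -0.01 -0.02] | dist mm 7.8 deg 0.3
[ 0.63432184 -0.14726684  0.16852388]
dp [-0.04 -0.02  0.46] rot [ 0.04 -0.01 -0.02] | dist mm 13.8 deg 0.3
```

View pics/s3.png

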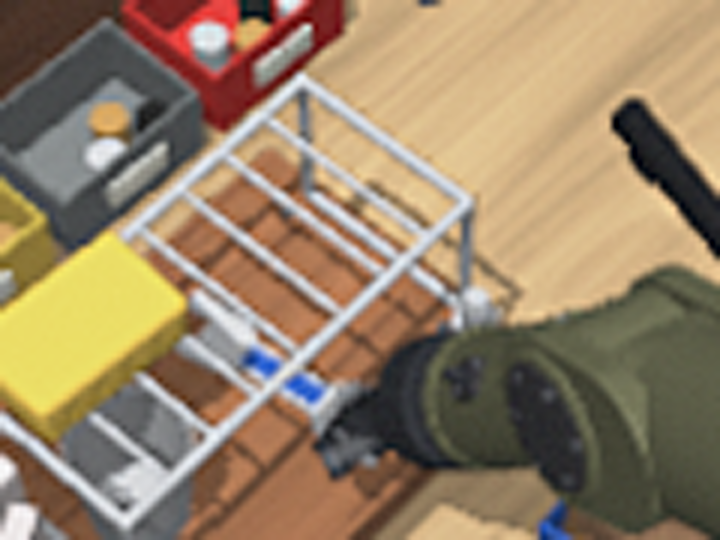

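View pics/t3.png

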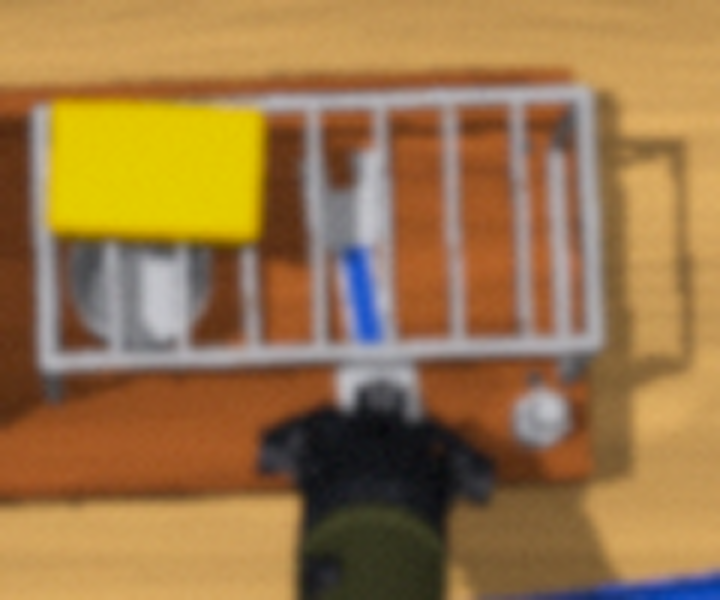

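Emit:
apply_moves --rotation '[[0,0,0],[0,0,0],[0,0,0]]' --dp '[[0,0,0.15],[0,0,0.28],[0,0,0.28]]' --fingers '[0,0,0]'

```text
clock: 7.15
tool_pos: [0.63, -0.148, 0.1721]
ee_rot: [[-0.142, -0.804, 0.577], [-0.99, 0.116, -0.082], [-0.001, -0.583, -0.813]]
contact_force: [-0.7, -0.3, -0.4]
gripper_width: 0.0001
```

Emit:
apply_moves --rotation '[[0,0,0],[0,0,0],[0,0,0]]' --dp '[[0,0.03,0.04],[0,0.06,0.08],[0,0.06,0.08]]' --fingers '[0,0,0]'

```text
clock: 7.45
tool_pos: [0.6301, -0.1479, 0.1693]
ee_rot: [[-0.142, -0.804, 0.577], [-0.99, 0.115, -0.082], [-0.001, -0.583, -0.812]]
contact_force: [0.5, -0.8, 0.3]
gripper_width: 0.0
```

Run:
```python
from h import *
s=manip.state(); R=s["ee_rot"]; print(s["q"].round(2),s["tool_pos"],s["contact_force"], s["tool_pos"]+.011*R[:,1]+.073*R[:,2])
```

```text
[ 0.23  0.15 -0.02  2.07 -0.11  0.3  -1.41] [ 0.63007391 -0.14793912  0.16931471] [ 0.51174068 -0.78422379  0.25751019] [ 0.66337179 -0.1526583   0.10359576]
```

Emit:
apply_moves --rotation '[[0,0,0],[0,0,0],[0,0,0],[0,0,0]]' --dp '[[-0.02,-0.11,0.08],[-0.02,-0.11,0.08],[-0.02,-0.09,0.105],[-0.02,-0.09,0.105]]' --fingers '[0,0,0,0]'

```text
clock: 7.85
tool_pos: [0.6343, -0.1479, 0.1685]
ee_rot: [[-0.142, -0.804, 0.577], [-0.99, 0.115, -0.082], [-0.001, -0.583, -0.812]]
contact_force: [0.2, -1.1, -0.4]
gripper_width: 0.0001
```

Emit:
apply_moves --rotation '[[0,0,0],[0,0,0]]' --dp '[[0,0.02,0.03],[0,0.02,0.03]]' --fingers '[0,0]'

```text
clock: 8.05
tool_pos: [0.6343, -0.1479, 0.1674]
ee_rot: [[-0.142, -0.804, 0.577], [-0.99, 0.115, -0.082], [-0.001, -0.583, -0.812]]
contact_force: [0.1, -0.4, -1.5]
gripper_width: -0.0002
```

Emit:
apply_moves --rotation '[[0,0,0],[0,0,0]]' --dp '[[0,0.02,0.03],[0,0.02,0.03]]' --fingers '[0,0]'

```text
clock: 8.25
tool_pos: [0.6346, -0.148, 0.1667]
ee_rot: [[-0.142, -0.804, 0.578], [-0.99, 0.115, -0.082], [-0.001, -0.584, -0.812]]
contact_force: [-0.1, 0.5, 1.0]
gripper_width: 0.0005
```

Emit:
apply_moves --rotation '[[0,0,0],[0,0,0]]' --dp '[[0,0.01,0.015],[0,0.01,0.015]]' --fingers '[0,0]'

```text
clock: 8.45
tool_pos: [0.6348, -0.1481, 0.1666]
ee_rot: [[-0.142, -0.803, 0.579], [-0.99, 0.115, -0.082], [-0.001, -0.585, -0.811]]
contact_force: [-2.2, 0.7, 3.9]
gripper_width: 0.0001
```

Emit:
apply_moves --rotation '[[0,0,0],[0,0,0]]' --dp '[[0,0.01,0.015],[0,0.01,0.015]]' --fingers '[0,0]'

```text
clock: 8.65
tool_pos: [0.6351, -0.1482, 0.1665]
ee_rot: [[-0.142, -0.803, 0.579], [-0.99, 0.115, -0.083], [-0.0, -0.585, -0.811]]
contact_force: [-3.0, 0.1, 5.8]
gripper_width: -0.0
```

Emit:
apply_moves --rotation '[[0,0,0],[0,0,0],[0,0,0],[0,0,0],[0,0,0]]' --dp '[[0,0.01,0.015],[0.02,0.09,-0.04],[0.04,0.17,-0.1],[0.06,0.25,-0.155],[0.07,0.33,-0.21]]' --fingers '[0,0,0,0,0]'

```text
clock: 9.15
tool_pos: [0.6236, -0.1485, 0.1662]
ee_rot: [[-0.142, -0.802, 0.581], [-0.99, 0.115, -0.083], [-0.0, -0.586, -0.81]]
contact_force: [3.6, 0.2, 5.0]
gripper_width: 0.0003
```

Run:
```python
from h import *
s=manip.state(); print(s["q"].round(2),s["tool_pos"],s["contact_force"])
a=get_image("scene"); save(a,"s4.png",(250,100,370,190),6)
a=get_image("top"); save(a,"t4.png",(300,80,420,180),6)
```

```text
[ 0.24  0.14 -0.03  2.08 -0.13  0.29 -1.39] [ 0.62356563 -0.14854874  0.16617491] [3.56882437 0.15056967 5.01558006]
```

View pics/t4.png

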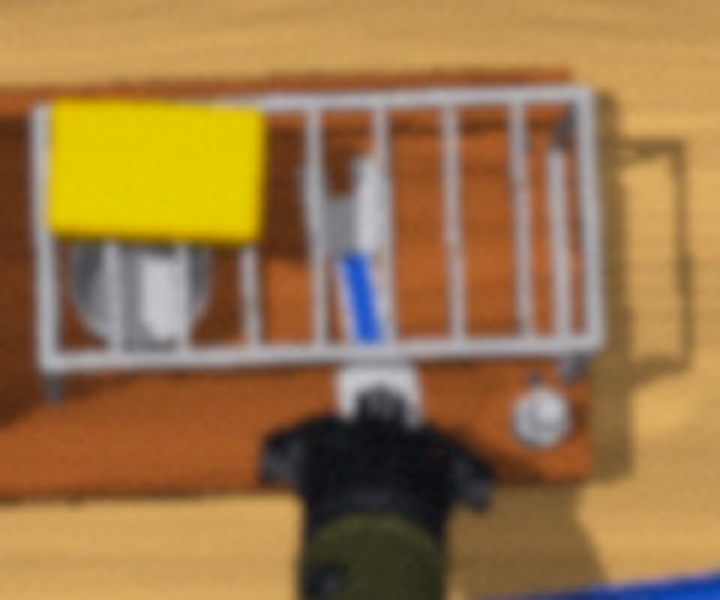

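```bash
cat >> h.py <<'E'
def blue(im):
    h=cv2.cvtColor(im["color"],cv2.COLOR_RGB2HSV)
    m=cv2.inRange(h,(105,120,80),(125,255,255)); m[:,:345]=0;m[:,375:]=0;m[:100]=0;m[175:]=0
    ys,xs=np.nonzero(m)
    P=onplane(im,np.c_[xs,ys],.103)
    mu=P.mean(0); u=np.linalg.svd(P[:,:2]-mu[:2])[2][0]; u*=np.sign(u[0])
    t=(P[:,:2]-mu[:2])@u
    print("blue n",len(P),"mean",mu.round(4),"ang",np.degrees(np.arctan2(u[1],u[0])).round(1),"far end",(mu[:2]+u*t.max()).round(4),"near",(mu[:2]+u*t.min()).round(4))
E
python3 - <<'E'
from h import *
im=get_image("top"); blue(im)
E
```

```text
blue n 50 mean [ 0.7223 -0.1471  0.103 ] ang 10.2 far end [ 0.7447 -0.143 ] near [ 0.6998 -0.1511]
```

Emit:
apply_moves --rotation '[[0,0,0],[0,0,0],[0,0,0],[0,0,0],[0,0,0]]' --dp '[[0.01,0.08,-0.05],[0.03,0.16,-0.105],[0.04,0.24,-0.16],[0.06,0.32,-0.22],[0.07,0.4,-0.275]]' --fingers '[0,0,0,0,0]'

```text
clock: 9.8
tool_pos: [0.609, -0.1486, 0.1661]
ee_rot: [[-0.142, -0.801, 0.581], [-0.99, 0.115, -0.083], [-0.0, -0.587, -0.81]]
contact_force: [3.8, 0.6, 6.1]
gripper_width: -0.0002
```

Run:
```python
from h import *
im=get_image("top"); blue(im); save(im,"t5.png",(300,80,420,180),6); s=manip.state(); print(s["tool_pos"],s["contact_force"])
```

```text
blue n 39 mean [ 0.712  -0.1458  0.103 ] ang 11.1 far end [ 0.7306 -0.1421] near [ 0.6806 -0.1519]
[ 0.60868358 -0.14864786  0.16608213] [1.45319176 1.31078078 6.77828789]
```

View pics/t5.png

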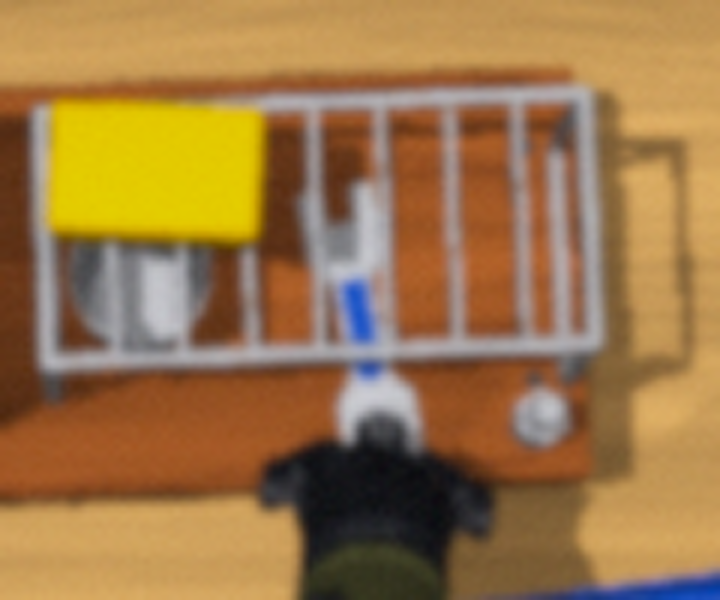

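Emit:
apply_moves --rotation '[[0,0,0],[0,0,0],[0,0,0],[0,0,0],[0,0,0]]' --dp '[[0.01,0.08,-0.055],[0.03,0.16,-0.11],[0.04,0.24,-0.165],[0.06,0.32,-0.22],[0.07,0.4,-0.28]]' --fingers '[0,0,0,0,0]'

```text
clock: 10.35
tool_pos: [0.5943, -0.1487, 0.1661]
ee_rot: [[-0.142, -0.801, 0.581], [-0.99, 0.115, -0.083], [-0.0, -0.587, -0.81]]
contact_force: [3.7, 0.2, 5.2]
gripper_width: 0.0001
```

Emit:
apply_moves --rotation '[[0,0,0],[0,0,0],[0,0,0],[0,0,0],[0,0,0]]' --dp '[[0.01,0.08,-0.055],[0.03,0.16,-0.11],[0.04,0.24,-0.165],[0.06,0.32,-0.22],[0.07,0.4,-0.28]]' --fingers '[0,0,0,0,0]'

```text
clock: 10.85
tool_pos: [0.5796, -0.1488, 0.166]
ee_rot: [[-0.142, -0.801, 0.581], [-0.99, 0.115, -0.083], [-0.0, -0.587, -0.809]]
contact_force: [3.3, -0.2, 5.3]
gripper_width: -0.0
```

Run:
```python
from h import *
im=get_image("top"); blue(im); save(im,"t6.png",(300,80,420,180),6); s=manip.state(); print(s["q"].round(2),s["tool_pos"],s["contact_force"])
R=s["ee_rot"]; print(s["tool_pos"]+.011*R[:,1]+.073*R[:,2])
```

```text
blue n 37 mean [ 0.6689 -0.1435  0.103 ] ang 17.9 far end [ 0.6851 -0.1383] near [ 0.6512 -0.1492]
[ 0.28  0.06 -0.04  2.18 -0.18  0.28 -1.32] [ 0.57924955 -0.14878648  0.16593514] [3.41949914 0.23911613 7.02594953]
[ 0.61286338 -0.15359668  0.10038384]
```

View pics/t6.png

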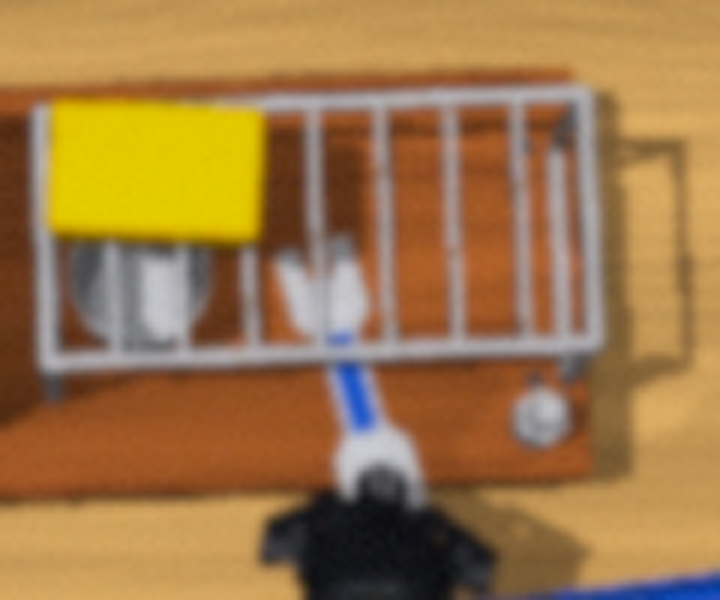

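Emit:
apply_moves --rotation '[[0,0,0],[0,0,0],[0,0,0]]' --dp '[[0,-0.1,-0.15],[0,-0.5,-0.7],[0,0.5,-2.1]]' --fingers '[0,0,0]'

```text
clock: 11.2
tool_pos: [0.5329, -0.1416, 0.2052]
ee_rot: [[-0.141, -0.806, 0.575], [-0.99, 0.115, -0.081], [-0.001, -0.581, -0.814]]
contact_force: [-0.1, -0.2, 2.4]
gripper_width: -0.0002
```

Run:
```python
from h import *
im=get_image("top"); blue(im); save(im,"t7.png",(320,100,400,180),7.5); s=manip.state(); print(s["q"].round(2),s["tool_pos"],s["contact_force"])
im=get_image("scene"); save(im,"s7.png",(260,130,350,200),8)
```

```text
blue n 40 mean [ 0.6681 -0.1433  0.103 ] ang 15.8 far end [ 0.685  -0.1385] near [ 0.6508 -0.1482]
[ 0.28 -0.12 -0.04  2.25 -0.17  0.4  -1.33] [ 0.52453521 -0.14077646  0.20556447] [-6.33232796 -0.15592807 -1.79211931]
```

View pics/t7.png

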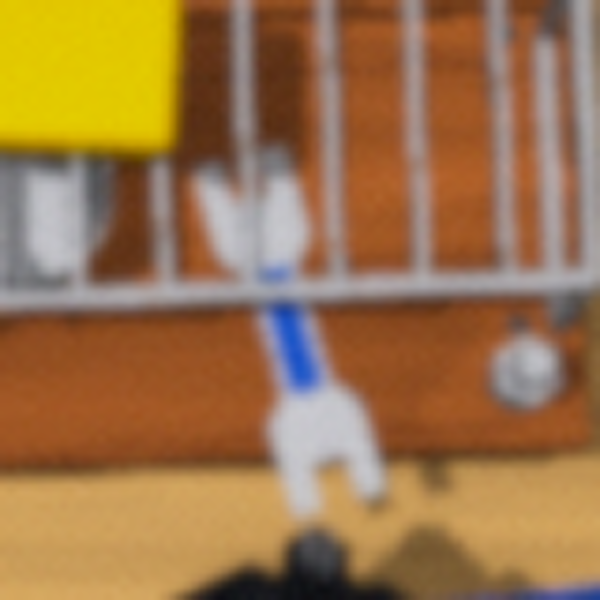

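View pics/s7.png

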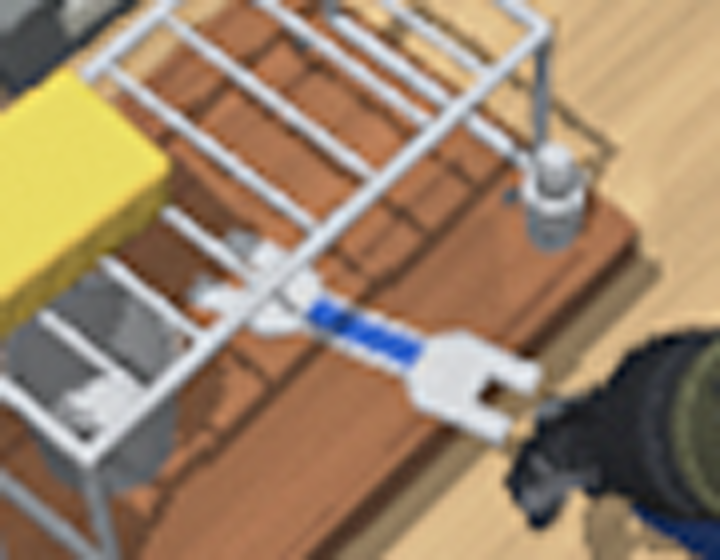

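Run:
```python
from h import *
np.set_printoptions(precision=4,suppress=True)
a=get_image("top");b=get_image("scene")
T=lambda l:[(320+(x+.5)/7.5-.5,100+(y+.5)/7.5-.5) for x,y in l]
S=lambda l:[(260+(x+.5)/8-.5,130+(y+.5)/8-.5) for x,y in l]
p=onplane(a,T([(294,516),(386,500),(270,430),(362,395),(303,388),(275,268),(0,467),(560,453)]),.103);print(p)
q=onplane(b,S([(500,443),(545,380),(410,385),(450,333),(417,358),(312,310)]),.103);print(q)
for p in(p,q):
  m=(p[0]+p[1])/2; print(m, np.degrees(np.arctan2(*(p[5]-p[4])[[1,0]])), np.degrees(np.arctan2(*(p[4]-m)[[1,0]])))
```

```text
[[ 0.5932 -0.1426  0.103 ]
 [ 0.6    -0.1829  0.103 ]
 [ 0.6311 -0.1325  0.103 ]
 [ 0.6463 -0.173   0.103 ]
 [ 0.6496 -0.1472  0.103 ]
 [ 0.7028 -0.1355  0.103 ]
 [ 0.6156 -0.0143  0.103 ]
 [ 0.6202 -0.2592  0.103 ]]
[[ 0.5922 -0.1428  0.103 ]
 [ 0.5995 -0.1801  0.103 ]
 [ 0.6417 -0.1365  0.103 ]
 [ 0.6472 -0.1684  0.103 ]
 [ 0.649  -0.1487  0.103 ]
 [ 0.7009 -0.1339  0.103 ]]
[ 0.5966 -0.1628  0.103 ] 12.407736497883633 16.406861209561665
[ 0.5958 -0.1614  0.103 ] 15.887246229251177 13.468905561596765
```

Run:
```python
from h import *
R=tflip(-8,36); s=manip.state(); print(s["tool_pos"],s["contact_force"])
for c in ([.646,-.149,.125],[.646,-.149,.105]):
  tcp=np.array(c)-.011*R[:,1]-.073*R[:,2]; print(tcp); go(tcp,R)
```

```text
[ 0.52945597 -0.14153556  0.20505134] [-0.49305324 -0.10827552 -0.35393289]
[ 0.61232184 -0.14426684  0.19052388]
dp [-0.3  -1.95  1.99] rot [ 0.06 -0.01 -0.02] | dist mm 84.2 deg 0.5
[ 0.61232184 -0.14426684  0.17052388]
dp [-0.3  -1.57  2.53] rot [ 0.06 -0.01 -0.02] | dist mm 89.8 deg 0.5
```

Emit:
apply_moves --rotation '[[0,0,0],[0,0,0],[0,0,0],[0,0,0],[0,0,0]]' --dp '[[-0.1,-0.7,0.7],[-0.2,-1.3,1.3],[-0.3,-1.95,2.0],[-0.3,-1.6,2.5],[-0.3,-1.6,2.5]]' --fingers '[0,0,0,0,0]'

```text
clock: 11.9
tool_pos: [0.6129, -0.1437, 0.1678]
ee_rot: [[-0.141, -0.809, 0.57], [-0.99, 0.116, -0.08], [-0.002, -0.576, -0.818]]
contact_force: [-0.6, -0.2, -1.5]
gripper_width: 0.0004
```

Emit:
apply_moves --rotation '[[0,0,0],[0,0,0]]' --dp '[[0,0.04,0.055],[0,0.04,0.055]]' --fingers '[0,0]'

```text
clock: 12.1
tool_pos: [0.6141, -0.1446, 0.1706]
ee_rot: [[-0.142, -0.804, 0.577], [-0.99, 0.116, -0.082], [-0.001, -0.583, -0.813]]
contact_force: [0.4, 0.1, 0.3]
gripper_width: -0.0001
```

Emit:
apply_moves --rotation '[[0,0,0],[0,0,0]]' --dp '[[0,0.03,0.04],[0,0.03,0.04]]' --fingers '[0,0]'

```text
clock: 12.3
tool_pos: [0.6144, -0.1446, 0.1701]
ee_rot: [[-0.142, -0.803, 0.578], [-0.99, 0.115, -0.082], [-0.001, -0.584, -0.812]]
contact_force: [-0.7, -0.5, 0.3]
gripper_width: -0.0001
```

Emit:
apply_moves --rotation '[[0,0,0],[0,0,0]]' --dp '[[0,0.05,0.065],[0,0.05,0.065]]' --fingers '[0,0]'

```text
clock: 12.5
tool_pos: [0.6142, -0.1445, 0.1671]
ee_rot: [[-0.142, -0.804, 0.578], [-0.99, 0.115, -0.082], [-0.001, -0.583, -0.812]]
contact_force: [0.6, -0.1, 0.9]
gripper_width: 0.0003
```

Emit:
apply_moves --rotation '[[0,0,0],[0,0,0]]' --dp '[[0,0.02,0.03],[0,0.02,0.03]]' --fingers '[0,0]'

```text
clock: 12.7
tool_pos: [0.6148, -0.1446, 0.1666]
ee_rot: [[-0.142, -0.803, 0.579], [-0.99, 0.115, -0.082], [-0.001, -0.585, -0.811]]
contact_force: [-1.3, -0.1, 2.5]
gripper_width: 0.0003
```

Emit:
apply_moves --rotation '[[0,0,0],[0,0,0]]' --dp '[[0,0.02,0.03],[0,0.02,0.03]]' --fingers '[0,0]'

```text
clock: 12.9
tool_pos: [0.6154, -0.1448, 0.1664]
ee_rot: [[-0.142, -0.802, 0.58], [-0.99, 0.115, -0.083], [-0.0, -0.586, -0.81]]
contact_force: [-2.9, 1.0, 6.8]
gripper_width: -0.0001
```

Emit:
apply_moves --rotation '[[0,0,0],[0,0,0],[0,0,0],[0,0,0],[0,0,0]]' --dp '[[0,0.08,-0.055],[0.01,0.16,-0.11],[0.01,0.24,-0.165],[0.02,0.32,-0.225],[0.02,0.4,-0.285]]' --fingers '[0,0,0,0,0]'

```text
clock: 13.4
tool_pos: [0.6008, -0.1431, 0.1664]
ee_rot: [[-0.142, -0.802, 0.581], [-0.99, 0.115, -0.083], [-0.0, -0.587, -0.81]]
contact_force: [2.1, 0.1, 4.8]
gripper_width: 0.0001
```

Emit:
apply_moves --rotation '[[0,0,0],[0,0,0],[0,0,0]]' --dp '[[0,0.08,-0.055],[0.01,0.16,-0.11],[0.01,0.2,-0.14]]' --fingers '[0,0,0]'

```text
clock: 13.7
tool_pos: [0.5936, -0.1424, 0.1664]
ee_rot: [[-0.142, -0.802, 0.581], [-0.99, 0.115, -0.083], [-0.0, -0.587, -0.81]]
contact_force: [3.0, 0.3, 4.6]
gripper_width: 0.0002
```

Run:
```python
from h import *
im=get_image("top"); blue(im); save(im,"t8.png",(320,100,400,180),7.5); s=manip.state(); print(s["q"].round(2),s["tool_pos"],s["contact_force"])
```

```text
blue n 42 mean [ 0.6653 -0.141   0.103 ] ang 11.5 far end [ 0.6844 -0.1372] near [ 0.6442 -0.1453]
[ 0.28  0.08 -0.07  2.15 -0.13  0.28 -1.39] [ 0.5934264  -0.14239253  0.16639155] [1.96498725 0.15670246 6.60746192]
```

View pics/t8.png

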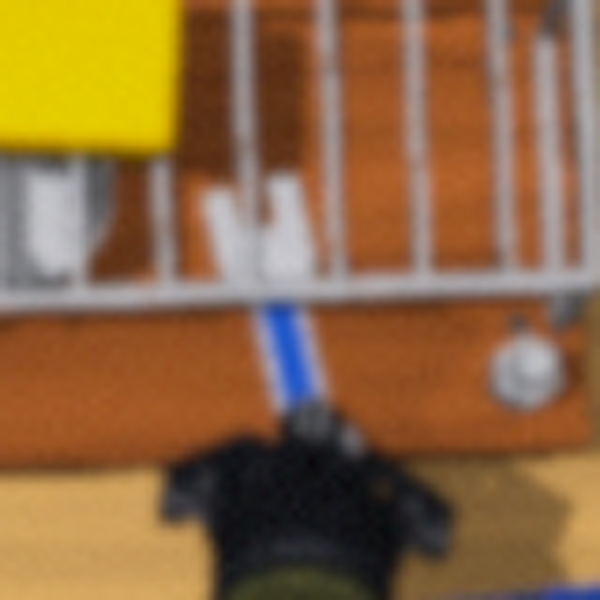

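Emit:
apply_moves --rotation '[[0,0,0],[0,0,0],[0,0,0],[0,0,0]]' --dp '[[0,0.02,0.025],[0,0.1,-0.03],[0.01,0.18,-0.09],[0.01,0.26,-0.145]]' --fingers '[0,0,0,0]'

```text
clock: 14.15
tool_pos: [0.5855, -0.1417, 0.1663]
ee_rot: [[-0.142, -0.8, 0.583], [-0.99, 0.115, -0.083], [-0.0, -0.589, -0.808]]
contact_force: [3.9, -1.3, 6.7]
gripper_width: -0.0001
```

Run:
```python
from h import *
im=get_image("top"); blue(im); save(im,"t9.png",(320,100,400,180),7.5); s=manip.state(); print(s["q"].round(2),s["tool_pos"],s["contact_force"])
```

```text
blue n 47 mean [ 0.6584 -0.1409  0.103 ] ang 10.6 far end [ 0.6809 -0.1366] near [ 0.6343 -0.1454]
[ 0.28  0.07 -0.07  2.17 -0.14  0.28 -1.38] [ 0.58523316 -0.14159848  0.16624323] [2.66645921 0.2336192  8.47580481]
```

View pics/t9.png

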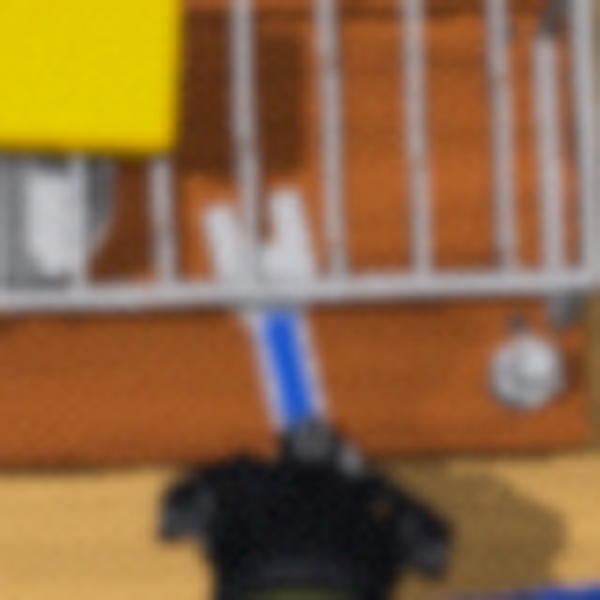

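Emit:
apply_moves --rotation '[[0,0,0],[0,0,0],[0,0,0],[0,0,0],[0,0,0]]' --dp '[[0,-0.06,-0.08],[0,-0.3,-0.4],[0,-0.6,-0.8],[0,-0.3,-1.8],[0,0.2,-2.6]]' --fingers '[0,0,0,0,0]'

```text
clock: 14.7
tool_pos: [0.5329, -0.1339, 0.224]
ee_rot: [[-0.141, -0.805, 0.576], [-0.99, 0.115, -0.082], [-0.001, -0.582, -0.813]]
contact_force: [-0.2, -0.4, 0.2]
gripper_width: -0.0001
```

Run:
```python
from h import *
im=get_image("top"); blue(im); save(im,"t10.png",(320,100,400,180),7.5); s=manip.state(); print(s["q"].round(2),s["tool_pos"],s["contact_force"])
im=get_image("scene"); save(im,"s10.png",(260,130,350,200),8)
```

```text
blue n 56 mean [ 0.6551 -0.1415  0.103 ] ang 11.7 far end [ 0.6809 -0.1361] near [ 0.6299 -0.1467]
[ 0.29 -0.14 -0.06  2.23 -0.14  0.44 -1.38] [ 0.52972476 -0.13380572  0.22419235] [-2.68429014  0.13854298  0.56126492]
```

View pics/t10.png

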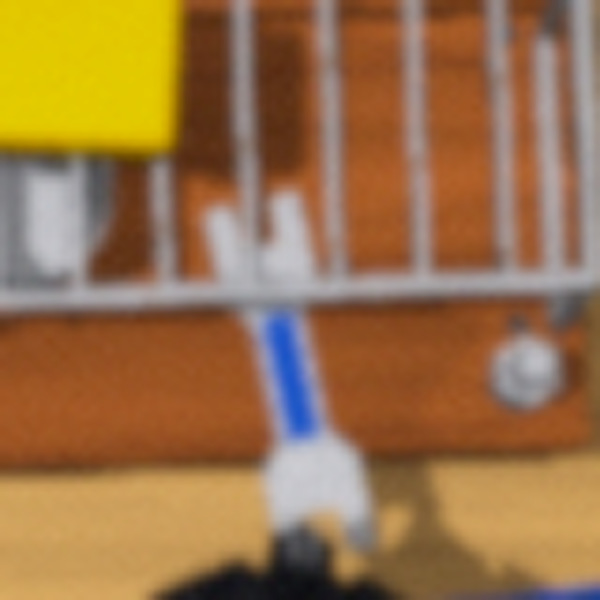

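View pics/s10.png

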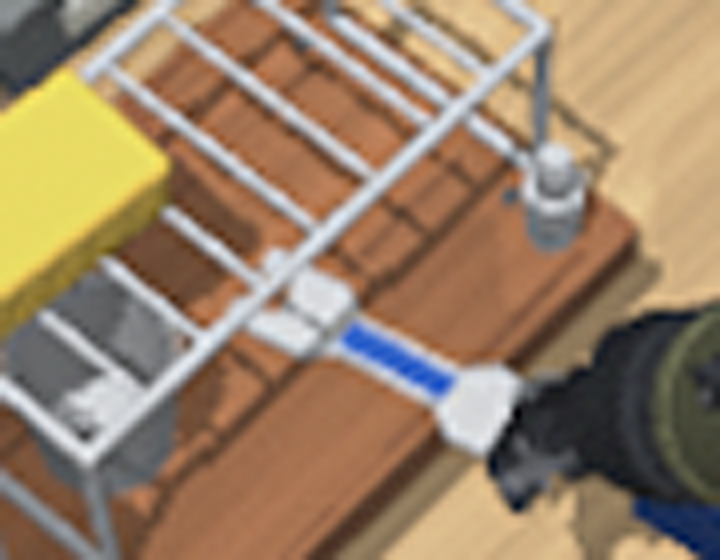

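Run:
```python
from h import *
go([.51,-.15,.27],tflip(11.5,0))
```

```text
dp [ 0.63 -0.39 -1.61] rot [-4.4  -0.76 -2.38] | dist mm 53.2 deg 40.5
```

Emit:
apply_moves --rotation '[[-0.9,-0.15,-0.5],[-1.8,-0.3,-1],[-2.7,-0.45,-1.4],[-3.6,-0.6,-1.9],[-4.4,-0.76,-2.4]]' --dp '[[0.1,0,-0.8],[0.3,-0.1,-1.2],[0.5,-0.2,-1.6],[0.63,-0.39,-1.6],[0.63,-0.39,-1.6]]' --fingers '[0,0,0.3,0.75,0.75]'

```text
clock: 15.3
tool_pos: [0.5131, -0.1516, 0.2702]
ee_rot: [[0.203, -0.979, -0.002], [-0.979, -0.203, -0.002], [0.001, 0.002, -1.0]]
contact_force: [0.3, 0.1, -0.8]
gripper_width: 0.0436
```

Emit:
apply_moves --rotation '[[0,0,0],[0,0,0]]' --dp '[[-0.8,0.6,0],[-0.8,0.6,0]]' --fingers '[0.75,0.75]'

```text
clock: 15.5
tool_pos: [0.4889, -0.1281, 0.2667]
ee_rot: [[0.205, -0.979, -0.005], [-0.979, -0.205, 0.002], [-0.003, 0.005, -1.0]]
contact_force: [-1.5, 0.1, 0.7]
gripper_width: 0.0643
```

Run:
```python
from h import *
im=get_image("top"); blue(im); save(im,"t11.png",(320,100,400,180),7.5); s=manip.state(); print(s["q"].round(2),s["tool_pos"],s["ee_rot"].round(2),s["gripper_width"])
im=get_image("scene"); save(im,"s11.png",(260,130,350,200),8)
```

```text
blue n 56 mean [ 0.6551 -0.1415  0.103 ] ang 11.7 far end [ 0.6809 -0.1361] near [ 0.6299 -0.1467]
[ 0.26  0.04 -0.05  1.85  0.    1.25 -1.16] [ 0.48955256 -0.12934524  0.26765794] [[ 0.2  -0.98 -0.  ]
 [-0.98 -0.2   0.  ]
 [-0.    0.   -1.  ]] 0.0640524440744491
```

View pics/t11.png

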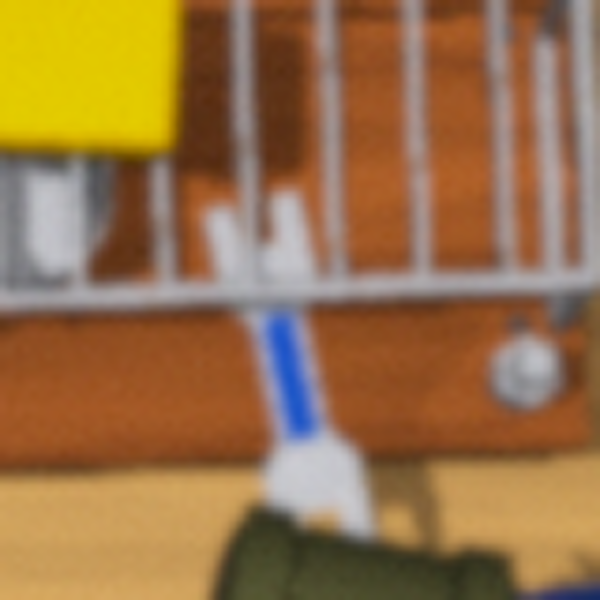

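View pics/s11.png

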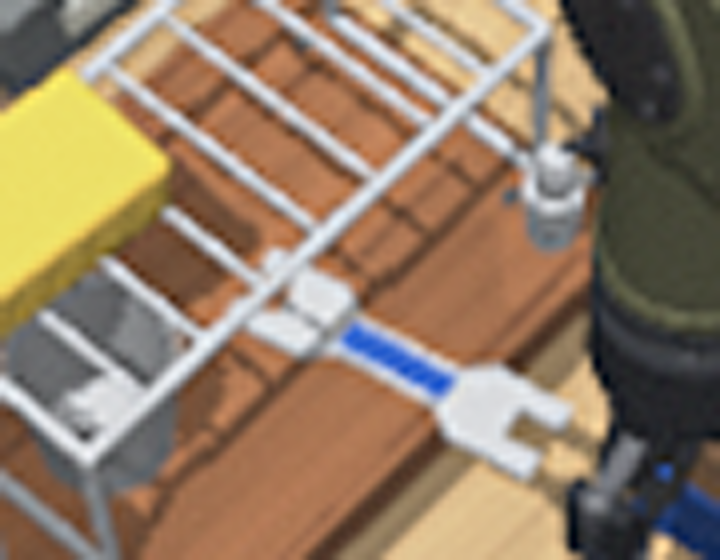

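Run:
```python
from h import *
np.set_printoptions(precision=4,suppress=True)
a=get_image("top");b=get_image("scene")
T=lambda l:[(320+(x+.5)/7.5-.5,100+(y+.5)/7.5-.5) for x,y in l]
S=lambda l:[(260+(x+.5)/8-.5,130+(y+.5)/8-.5) for x,y in l]
q=onplane(b,S([(528,483),(573,412),(437,397),(495,362),(447,388),(350,332)]),.103);print(q)
print((q[0]+q[1])/2,np.degrees(np.arctan2(*(q[5]-q[4])[[1,0]])),np.degrees(np.arctan2(*(q[2]-q[0])[[1,0]])))
p=onplane(a,T([(303,437),(279,315),(270,470),(360,455),(374,530)]),.103);print(p)
# width center of shank from top near blue: shank edges at two rows
print(onplane(a,T([(262,360),(313,350),(277,425),(326,420)]),.103))
near=np.array([.5765,-.158,.1]); u=np.array([np.cos(np.radians(12)),np.sin(np.radians(12)),0])
g=near+.019*u; print("grasp xy",g)
R=tflip(12)
for z in (.20,.103+.0):
  # tip at z: spanner underside .100 ; tips 4mm below -> tip z .096 -> TCP z=.169
  pass
go([g[0],g[1],.22],R); go([g[0],g[1],.169],R)
```

```text
[[ 0.5695 -0.1367  0.103 ]
 [ 0.5793 -0.1767  0.103 ]
 [ 0.6286 -0.1404  0.103 ]
 [ 0.6221 -0.1714  0.103 ]
 [ 0.6286 -0.1468  0.103 ]
 [ 0.6804 -0.1376  0.103 ]]
[ 0.5744 -0.1567  0.103 ] 10.11471885797783 -3.583986474778205
[[ 0.6279 -0.1469  0.103 ]
 [ 0.682  -0.137   0.103 ]
 [ 0.6135 -0.1324  0.103 ]
 [ 0.6199 -0.1718  0.103 ]
 [ 0.5868 -0.1775  0.103 ]]
[[ 0.6621 -0.1293  0.103 ]
 [ 0.6664 -0.1517  0.103 ]
 [ 0.6333 -0.1356  0.103 ]
 [ 0.6354 -0.1571  0.103 ]]
grasp xy [ 0.5951 -0.154   0.1   ]
dp [ 1.46 -3.26  1.66] rot [-0.02 -0.01 -0.05] | dist mm 118.2 deg 0.4
dp [ 1.45 -3.26  3.36] rot [-0.02 -0.01 -0.05] | dist mm 147.0 deg 0.4
```

Run:
```python
from h import *
R=tflip(11.5)
go([.594,-.153,.23],R); go([.594,-.153,.164],R)
```

```text
dp [ 1.41 -3.24  1.32] rot [-0.02 -0.01  0.02] | dist mm 113.2 deg 0.2
dp [ 1.41 -3.23  3.52] rot [-0.02 -0.01  0.02] | dist mm 149.5 deg 0.2
```

Emit:
apply_moves --rotation '[[0,0,0],[0,0,0],[0,0,0],[0,0,0],[0,0,0]]' --dp '[[0.5,-1.1,0.4],[1,-2.2,0.9],[1.4,-3.2,1.3],[1.4,-3.2,1.3],[1.4,-3.2,1.3]]' --fingers '[0.75,0.75,0.75,0.75,0.75]'

```text
clock: 16.2
tool_pos: [0.5928, -0.1527, 0.23]
ee_rot: [[0.202, -0.979, 0.001], [-0.979, -0.202, -0.001], [0.001, -0.001, -1.0]]
contact_force: [0.3, 0.7, 0.2]
gripper_width: 0.0641
```

Run:
```python
from h import *
R=tflip(11.5)
go([.594,-.153,.164],R)
im=get_image("top"); blue(im); save(im,"t12.png",(320,100,400,180),7.5); s=manip.state(); print(s["q"].round(2),s["tool_pos"],s["gripper_width"])
im=get_image("scene"); save(im,"s12.png",(260,130,350,200),8)
```

```text
dp [ 0.02 -0.04  2.2 ] rot [-0.01 -0.01  0.02] | dist mm 66.0 deg 0.2Traceback (most recent call last):
  File "<stdin>", line 4, in <module>
  File "h.py", line 36, in blue
    P=onplane(im,np.c_[xs,ys],.103)
  File "h.py", line 14, in onplane
    o,d=ray(im,px); return o+d*((z-o[2])/d[:,2])[:,None]
        ~~~^^^^^^^
  File "h.py", line 10, in ray
    p=cv2.undistortPoints(np.array(px,float).reshape(-1,1,2),K,np.array(im["D"],float)).reshape(-1,2)
      ~~~~~~~~~~~~~~~~~~~^^^^^^^^^^^^^^^^^^^^^^^^^^^^^^^^^^^^^^^^^^^^^^^^^^^^^^^^^^^^^^
cv2.error: OpenCV(4.12.0) /io/opencv/modules/calib3d/src/undistort.dispatch.cpp:347: error: (-215:Assertion failed) CV_IS_MAT(_src) && CV_IS_MAT(_dst) && (_src->rows == 1 || _src->cols == 1) && (_dst->rows == 1 || _dst->cols == 1) && _src->cols + _src->rows - 1 == _dst->rows + _dst->cols - 1 && (CV_MAT_TYPE(_src->type) == CV_32FC2 || CV_MAT_TYPE(_src->type) == CV_64FC2) && (CV_MAT_TYPE(_dst->type) == CV_32FC2 || CV_MAT_TYPE(_dst->type) == CV_64FC2) in function 'cvUndistortPointsInternal'
```

Emit:
apply_moves --rotation '[[0,0,0],[0,0,0],[0,0,0]]' --dp '[[0,0,0.5],[0,0,1.1],[0,0,1.1]]' --fingers '[0.75,0.75,0.75]'

```text
clock: 16.55
tool_pos: [0.5907, -0.1519, 0.1952]
ee_rot: [[0.202, -0.979, -0.002], [-0.979, -0.202, -0.0], [-0.0, 0.002, -1.0]]
contact_force: [-0.7, 0.9, -0.0]
gripper_width: 0.0639
```

Run:
```python
from h import *
s=manip.state(); print(s["q"].round(2),s["tool_pos"],s["contact_force"])
im=get_image("scene"); save(im,"s12.png",(260,130,350,200),8)
```

```text
[ 0.25  0.31 -0.04  1.69  0.02  1.15 -1.17] [ 0.59071519 -0.15189837  0.19515062] [-0.69997484  0.91845415 -0.02765757]
```

View pics/s12.png

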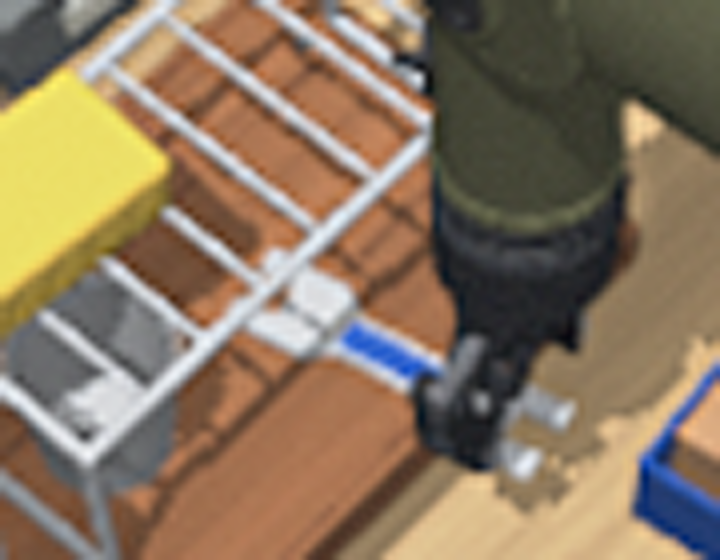

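Emit:
apply_moves --rotation '[[0,0,0],[0,0,0],[0,0,0],[0,0,0]]' --dp '[[0.05,-0.1,0.3],[0.05,-0.1,0.6],[0.05,-0.1,1],[0.05,-0.1,1]]' --fingers '[0.75,0.75,0.75,0.75]'

```text
clock: 17.0
tool_pos: [0.5951, -0.1528, 0.1652]
ee_rot: [[0.202, -0.979, -0.001], [-0.979, -0.202, -0.0], [-0.0, 0.001, -1.0]]
contact_force: [-0.4, -0.4, -0.6]
gripper_width: 0.0643
```

Run:
```python
from h import *
s=manip.state(); print(s["q"].round(2),s["tool_pos"],s["contact_force"])
im=get_image("scene"); save(im,"s13.png",(260,130,350,200),8)
```

```text
[ 0.24  0.35 -0.04  1.7   0.02  1.09 -1.17] [ 0.5950773  -0.15284562  0.16520094] [-0.42813667 -0.35463043 -0.62908653]
```

View pics/s13.png

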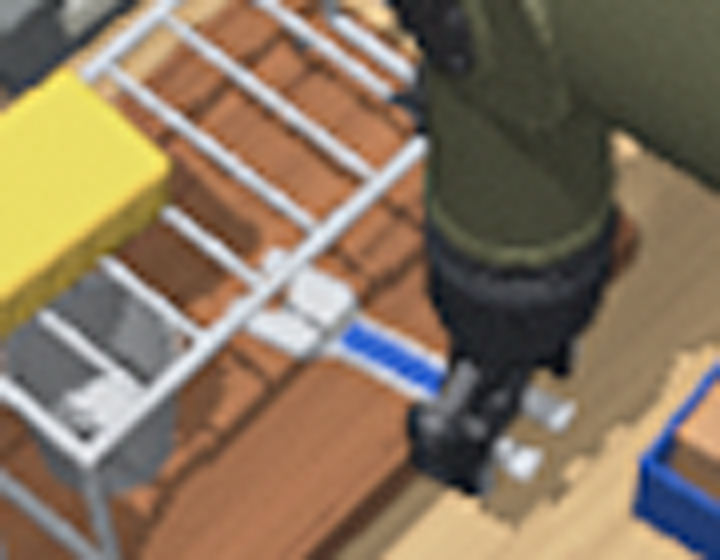

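Emit:
apply_moves --rotation '[[0,0,0],[0,0,0],[0,0,0],[0,0,0],[0,0,0]]' --dp '[[0,0,0],[0,0,0],[0,0,0],[0,0,0],[0,0,0]]' --fingers '[0.6,0.5,0.4,0.3,0.3]'

```text
clock: 17.55
tool_pos: [0.5966, -0.1531, 0.1684]
ee_rot: [[0.202, -0.979, 0.004], [-0.979, -0.202, -0.001], [0.002, -0.003, -1.0]]
contact_force: [-1.1, 0.5, 4.2]
gripper_width: 0.0397
```

Emit:
apply_moves --rotation '[[0,0,0],[0,0,0],[0,0,0]]' --dp '[[0,0,0],[0,0,0],[0,0,0]]' --fingers '[0.2,0,0]'

```text
clock: 17.85
tool_pos: [0.5967, -0.1531, 0.1682]
ee_rot: [[0.202, -0.979, 0.003], [-0.979, -0.202, -0.001], [0.002, -0.003, -1.0]]
contact_force: [-1.8, 1.0, 5.1]
gripper_width: 0.0392
```

Run:
```python
from h import *
s=manip.state(); print(s["q"].round(2),s["tool_pos"],s["contact_force"],s["gripper_width"])
im=get_image("scene"); save(im,"s14.png",(260,130,350,200),8)
```

```text
[ 0.24  0.35 -0.04  1.7   0.02  1.09 -1.17] [ 0.59665352 -0.15311155  0.16815275] [-1.846578    0.95828134  5.0663219 ] 0.039214686318168435
```

View pics/s14.png

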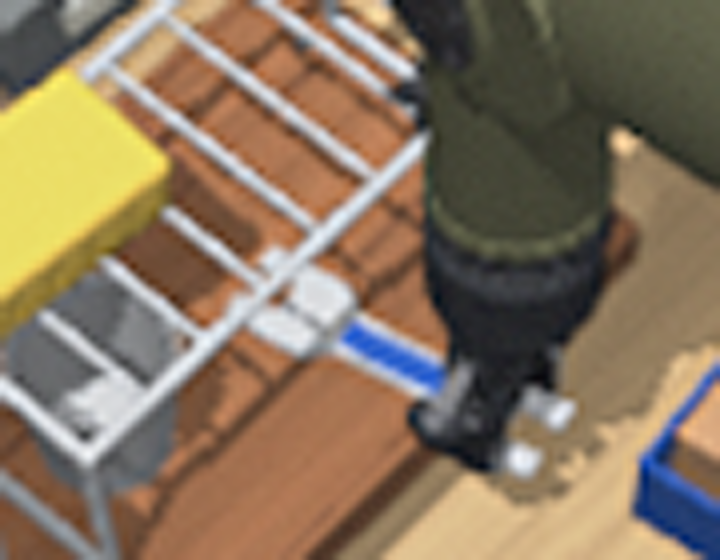

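Emit:
apply_moves --rotation '[[0,0,0],[0,0,0],[0,0,0],[0,0,0],[0,0,0]]' --dp '[[0,0,-0.15],[0,0,-0.3],[0,0,-0.5],[0,0,-0.75],[0,0,-1]]' --fingers '[0,0,0,0,0]'

```text
clock: 18.4
tool_pos: [0.5962, -0.1532, 0.1981]
ee_rot: [[0.202, -0.979, 0.002], [-0.979, -0.202, -0.001], [0.001, -0.002, -1.0]]
contact_force: [-0.2, 0.8, -1.1]
gripper_width: 0.0395
```

Run:
```python
from h import *
s=manip.state(); print(s["q"].round(2),s["tool_pos"],s["contact_force"],s["moment"],s["gripper_width"])
im=get_image("scene"); save(im,"s15.png",(260,130,350,200),8)
im=get_image("top"); save(im,"t15.png",(320,100,400,180),7.5)
```

```text
[ 0.24  0.32 -0.04  1.67  0.02  1.15 -1.17] [ 0.59620636 -0.15315534  0.19811649] [-0.24268495  0.83724622 -1.06228319] [-0.04427098  0.05570779 -0.01670175] 0.0394621252723365
```

View pics/s15.png

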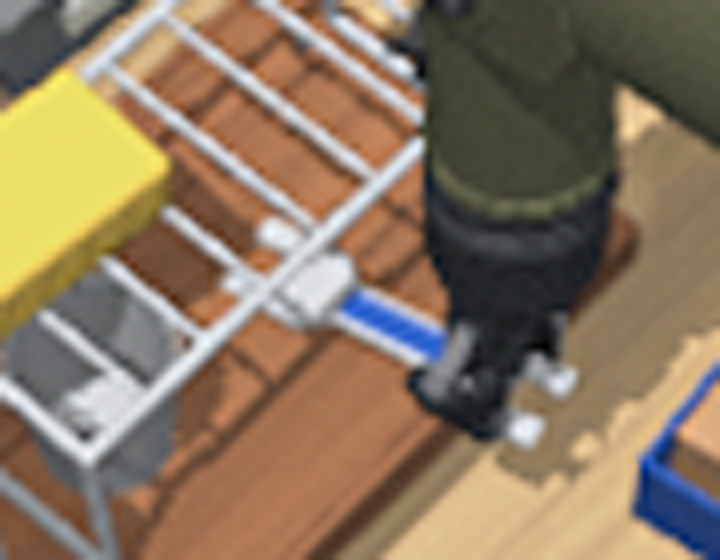

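View pics/t15.png

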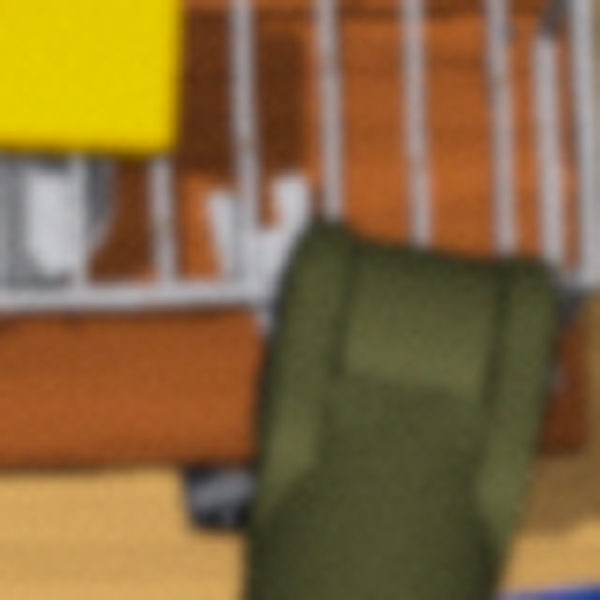

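Emit:
apply_moves --rotation '[[0,0,0],[0,0,0],[0,0,0],[0,0,0],[0,0,0]]' --dp '[[0,0.3,0],[0,0.9,0],[0,1.6,0],[0,2.4,0],[0,3,0]]' --fingers '[0,0,0,0,0]'

```text
clock: 19.0
tool_pos: [0.5058, -0.1718, 0.1968]
ee_rot: [[0.202, -0.979, 0.001], [-0.979, -0.202, -0.001], [0.001, -0.0, -1.0]]
contact_force: [1.0, 0.2, -1.5]
gripper_width: 0.0396
```

Emit:
apply_moves --rotation '[[0,0,0],[0,0,0],[0,0,0],[0,0,0],[0,0,0]]' --dp '[[0,0.5,0],[0,0.8,-0.5],[0,1,-1.2],[0,1,-2.2],[0,1,-3.2]]' --fingers '[0,0,0,0,0]'

```text
clock: 19.5
tool_pos: [0.4771, -0.1774, 0.2937]
ee_rot: [[0.202, -0.979, 0.001], [-0.979, -0.202, -0.001], [0.001, -0.001, -1.0]]
contact_force: [1.1, -1.2, -0.8]
gripper_width: 0.0395
```

Run:
```python
from h import *
s=manip.state(); print(s["q"].round(2),s["tool_pos"],s["contact_force"],s["gripper_width"])
go([.43,.05,.42],tflip(5))
b=get_image("scene"); save(b,"s16.png",(200,80,400,230),4)
# tray measure
for n in("top","scene"):
    im=get_image(n); h=cv2.cvtColor(im["color"],cv2.COLOR_RGB2HSV)
    g=cv2.inRange(h,(65,80,30),(95,255,160)); 
    print(n)
    save(im,n+"_tray.png",(190,165,275,255) if n=="top" else (205,255,315,360),6)
```

```text
[ 0.32  0.03 -0.02  1.81  0.    1.3  -1.06] [ 0.47707158 -0.17739516  0.29365748] [ 1.06772847 -1.22040321 -0.8254319 ] 0.03951194646735102
dp [-7.74  0.01 -4.22] rot [-0.01 -0.    0.83] | dist mm 264.4 deg 6.6
top
scene
```

View pics/s16.png

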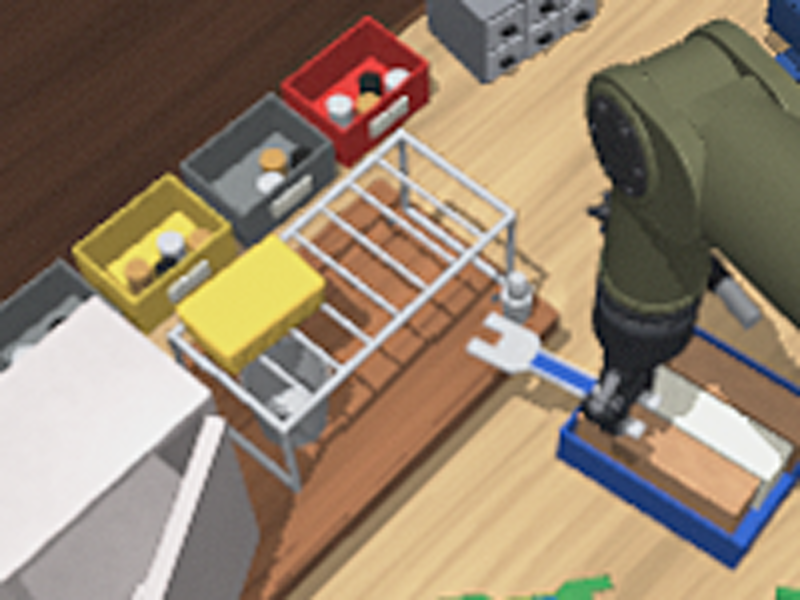

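View pics/top_tray.png

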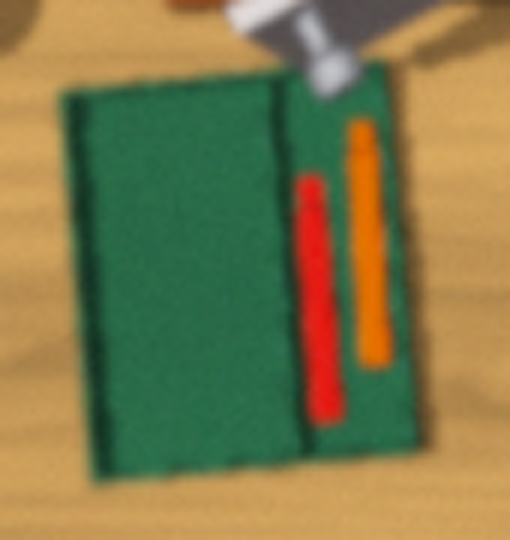

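View pics/scene_tray.png

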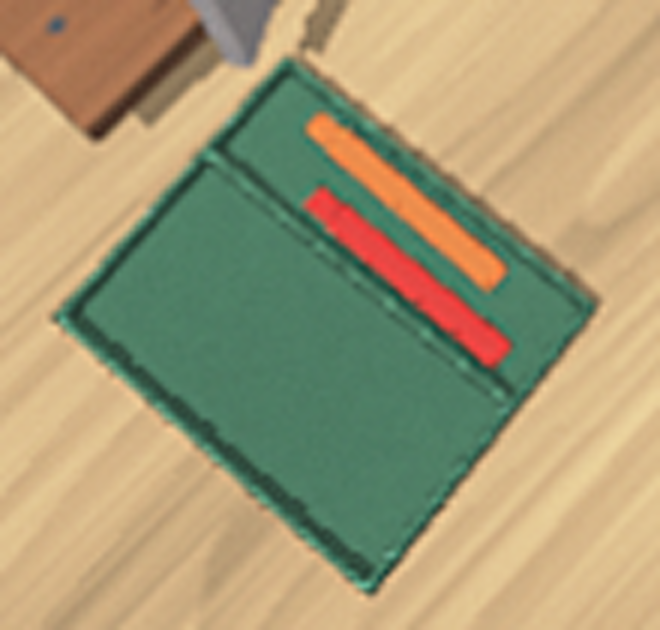

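Run:
```python
from h import *
np.set_printoptions(precision=4,suppress=True)
a=get_image("top");b=get_image("scene")
T=lambda l:[(190+(x+.5)/6-.5,165+(y+.5)/6-.5) for x,y in l]
S=lambda l:[(205+(x+.5)/6-.5,255+(y+.5)/6-.5) for x,y in l]
for p in (onplane(a,T([(62,93),(95,483),(422,448),(388,65)]),.022),onplane(b,S([(58,318),(370,594),(598,300),(290,58)]),.022)):
  print(p); c=p.mean(0); x=(p[0]-p[1])+(p[3]-p[2]); y=np.degrees(np.arctan2(x[1],x[0])); bay=c+.034*np.array([-np.sin(np.radians(y)),np.cos(np.radians(y)),0])
  print("c",c,"yaw",y,"bay",bay, np.linalg.norm(p[0]-p[1]),np.linalg.norm(p[0]-p[3]))
```

```text
[[0.566  0.4013 0.022 ]
 [0.3417 0.38   0.022 ]
 [0.3612 0.1921 0.022 ]
 [0.581  0.2124 0.022 ]]
c [0.4625 0.2965 0.022 ] yaw 5.343367718481458 bay [0.4593 0.3303 0.022 ] 0.2253406283021332 0.18956264643480752
[[0.5651 0.4018 0.022 ]
 [0.3383 0.3812 0.022 ]
 [0.3574 0.1917 0.022 ]
 [0.5817 0.2155 0.022 ]]
c [0.4606 0.2976 0.022 ] yaw 5.6165577297378295 bay [0.4573 0.3314 0.022 ] 0.22777022894187557 0.1870151647444742
```

Emit:
apply_moves --rotation '[[0,0,0.2],[0,0,0.4],[0,0,0.6],[0,0,0.8],[0,0,0.8]]' --dp '[[0,0,-0.9],[-1,0,-2.2],[-2.3,0,-3.4],[-3.6,0,-4.2],[-4.8,0,-4.2]]' --fingers '[0,0,0,0,0]'

```text
clock: 20.25
tool_pos: [0.4492, -0.0342, 0.4215]
ee_rot: [[0.092, -0.996, 0.007], [-0.996, -0.092, -0.001], [0.002, -0.007, -1.0]]
contact_force: [0.6, 0.4, -1.4]
gripper_width: 0.0391
```

Run:
```python
from h import *
s=manip.state(); print(s["q"].round(2),s["tool_pos"],s["gripper_width"])
go([.40,.18,.42],tflip(5.5));go([.40,.3255,.42],tflip(5.5))
```

```text
[ 0.2  -0.14 -0.16  1.71 -0.02  1.56 -1.44] [ 0.44921399 -0.03419015  0.42153638] 0.03912374872033305
dp [-7.26  0.98  0.03] rot [-0.05 -0.01 -0.03] | dist mm 219.8 deg 0.4
dp [-12.09   0.53   0.03] rot [-0.05 -0.01 -0.03] | dist mm 363.0 deg 0.4
```

Emit:
apply_moves --rotation '[[0,0,0],[0,0,0],[0,0,0],[0,0,0],[0,0,0]]' --dp '[[-1.2,0.1,0],[-2.5,0.3,0],[-4,0.5,0],[-5.5,0.6,0],[-7,0.7,0]]' --fingers '[0,0,0,0,0]'

```text
clock: 20.75
tool_pos: [0.4077, 0.1723, 0.4171]
ee_rot: [[0.092, -0.996, 0.0], [-0.996, -0.092, -0.002], [0.002, 0.0, -1.0]]
contact_force: [0.2, -0.4, -1.8]
gripper_width: 0.0388
```

Run:
```python
from h import *
s=manip.state(); print(s["q"].round(2),s["tool_pos"],s["gripper_width"])
go([.40,.3255,.40],tflip(5.5))
```

```text
[ 0.03 -0.15 -0.43  1.72 -0.06  1.56 -1.87] [0.40765736 0.17232767 0.41710142] 0.03876651632644291
dp [-5.11 -0.21  0.56] rot [ 0.   -0.01 -0.03] | dist mm 154.3 deg 0.3
```

Emit:
apply_moves --rotation '[[0,0,0],[0,0,0],[0,0,0],[0,0,0],[0,0,0]]' --dp '[[-1.4,0,0],[-2.9,0,0.1],[-4.2,-0.1,0.2],[-5.1,-0.2,0.5],[-5.1,-0.2,0.6]]' --fingers '[0,0,0,0,0]'

```text
clock: 21.25
tool_pos: [0.3985, 0.3274, 0.3977]
ee_rot: [[0.099, -0.995, -0.003], [-0.995, -0.099, -0.001], [0.0, 0.003, -1.0]]
contact_force: [-1.2, -0.4, -0.7]
gripper_width: 0.0392
```

Run:
```python
from h import *
s=manip.state(); print(s["q"].round(2),s["tool_pos"],s["gripper_width"])
go([.40,.3255,.16],tflip(5.5))
b=get_image("scene"); save(b,"s17.png",(180,180,340,370),3)
b=get_image("top"); save(b,"t17.png",(170,90,320,260),3.5)
```

```text
[-0.12  0.03 -0.63  1.61  0.02  1.51 -2.22] [0.39850547 0.32736176 0.39768277] 0.03920026258066404
dp [ 0.06 -0.07  7.92] rot [ 0.02 -0.    0.02] | dist mm 237.7 deg 0.3
```

View pics/s17.png

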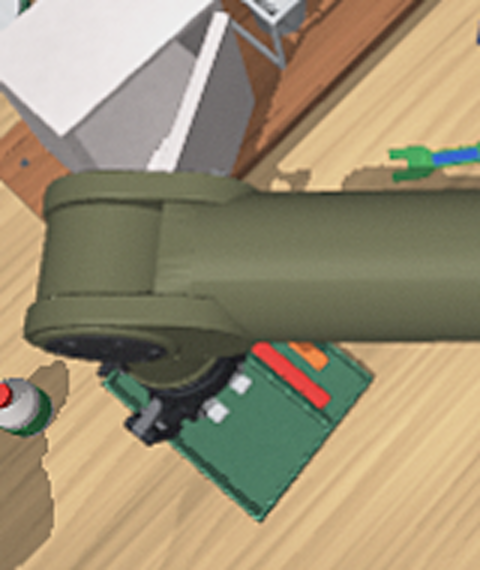

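View pics/t17.png

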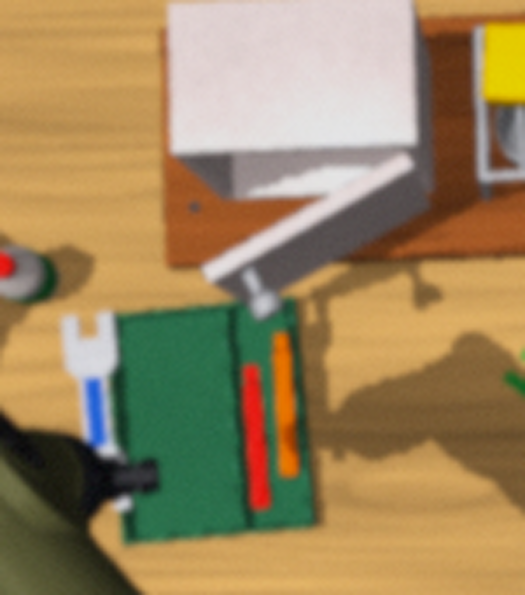

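Emit:
apply_moves --rotation '[[0,0,0],[0,0,0],[0,0,0],[0,0,0],[0,0,0]]' --dp '[[0,0,1.2],[0,0,2.8],[0,0,4.3],[0,0,5.8],[0,0,7]]' --fingers '[0,0,0,0,0]'

```text
clock: 21.85
tool_pos: [0.4012, 0.3209, 0.1879]
ee_rot: [[0.089, -0.996, 0.001], [-0.996, -0.089, -0.004], [0.004, -0.001, -1.0]]
contact_force: [0.1, -0.5, -1.4]
gripper_width: 0.0393
```

Run:
```python
from h import *
s=manip.state(); print(s["q"].round(2),s["tool_pos"],s["gripper_width"])
go([.40,.3255,.09],tflip(5.5))
```

```text
[-0.14  0.17 -0.63  1.91  0.12  1.1  -2.3 ] [0.40118974 0.32087756 0.18785814] 0.039286629114965235
dp [-0.17  0.03  3.26] rot [-0.01 -0.03 -0.05] | dist mm 98.0 deg 0.4
```

Emit:
apply_moves --rotation '[[0,0,0],[0,0,0],[0,0,0],[0,0,0],[0,0,0]]' --dp '[[-0.1,0,0.7],[-0.15,0,1.6],[-0.15,0,2.3],[-0.15,0,2.8],[-0.15,0,3]]' --fingers '[0,0,0,0,0]'

```text
clock: 22.35
tool_pos: [0.401, 0.3262, 0.0991]
ee_rot: [[0.09, -0.996, 0.001], [-0.996, -0.09, -0.003], [0.003, -0.0, -1.0]]
contact_force: [-1.3, 0.0, -1.2]
gripper_width: 0.0393
```

Run:
```python
from h import *
s=manip.state(); print(s["q"].round(2),s["tool_pos"],s["contact_force"],s["gripper_width"])
go([.40,.3255,.08],tflip(5.5))
b=get_image("scene"); save(b,"s18.png",(190,230,330,360),5)
b=get_image("top"); save(b,"t18.png",(180,140,290,260),5)
```

```text
[-0.19  0.3  -0.61  1.97  0.22  0.93 -2.39] [0.40099457 0.3262335  0.09907889] [-1.30478752  0.03380927 -1.16676292] 0.03930084843637616
dp [0.02 0.04 0.64] rot [-0.   -0.02 -0.04] | dist mm 19.1 deg 0.4
```

View pics/s18.png

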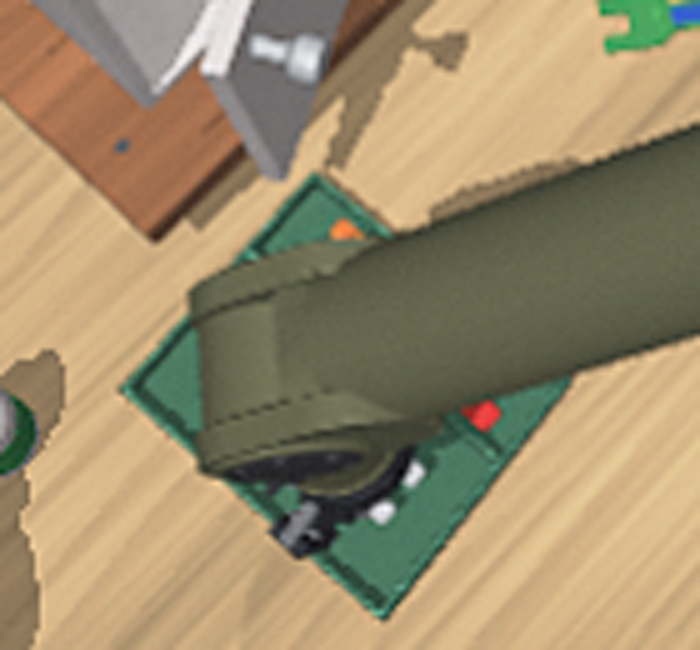

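View pics/t18.png

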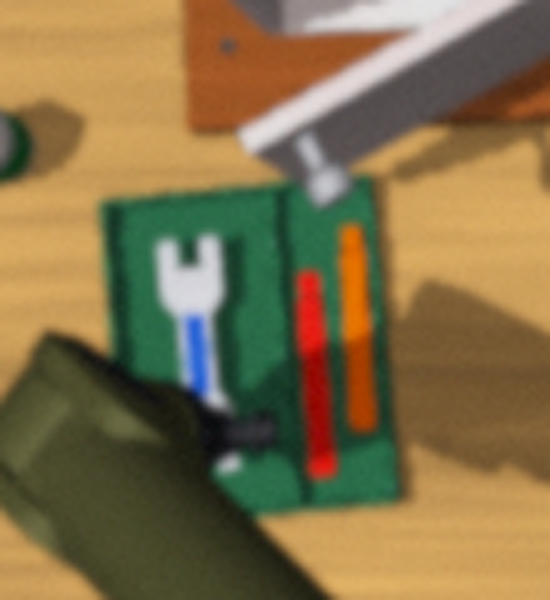

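Emit:
apply_moves --rotation '[[0,0,0],[0,0,0],[0,0,0],[0,0,0]]' --dp '[[0,0,0.15],[0,0,0.35],[0,0,0.5],[0,0,0.5]]' --fingers '[0,0,0,0]'

```text
clock: 22.85
tool_pos: [0.4009, 0.3279, 0.0852]
ee_rot: [[0.092, -0.996, 0.002], [-0.996, -0.092, -0.002], [0.002, -0.002, -1.0]]
contact_force: [-0.2, 0.4, -0.7]
gripper_width: 0.0391
```

Emit:
apply_moves --rotation '[[0,0,0],[0,0,0],[0,0,0]]' --dp '[[0,0,0.07],[0,0,0.14],[0,0,0.14]]' --fingers '[0,0,0]'

```text
clock: 23.15
tool_pos: [0.4011, 0.328, 0.0813]
ee_rot: [[0.092, -0.996, 0.002], [-0.996, -0.092, -0.001], [0.001, -0.002, -1.0]]
contact_force: [0.9, -0.2, -1.0]
gripper_width: 0.0396
```

Emit:
apply_moves --rotation '[[0,0,0],[0,0,0]]' --dp '[[0,0,0.05],[0,0,0.05]]' --fingers '[0,0]'

```text
clock: 23.35
tool_pos: [0.4011, 0.3281, 0.0798]
ee_rot: [[0.092, -0.996, 0.002], [-0.996, -0.092, -0.001], [0.001, -0.002, -1.0]]
contact_force: [-0.2, -0.2, -1.1]
gripper_width: 0.0394
```

Emit:
apply_moves --rotation '[[0,0,0],[0,0,0]]' --dp '[[0,0,0.05],[0,0,0.05]]' --fingers '[0,0]'

```text
clock: 23.55
tool_pos: [0.4011, 0.3281, 0.0783]
ee_rot: [[0.092, -0.996, 0.002], [-0.996, -0.092, -0.001], [0.001, -0.002, -1.0]]
contact_force: [0.3, 0.3, -1.0]
gripper_width: 0.0393
```

Emit:
apply_moves --rotation '[[0,0,0],[0,0,0]]' --dp '[[0,0,0.05],[0,0,0.05]]' --fingers '[0,0]'

```text
clock: 23.75
tool_pos: [0.4011, 0.328, 0.0768]
ee_rot: [[0.092, -0.996, 0.002], [-0.996, -0.092, -0.001], [0.001, -0.002, -1.0]]
contact_force: [-0.3, -0.2, -1.5]
gripper_width: 0.0394
```

Emit:
apply_moves --rotation '[[0,0,0],[0,0,0]]' --dp '[[0,0,0.05],[0,0,0.05]]' --fingers '[0,0]'

```text
clock: 23.95
tool_pos: [0.4013, 0.3282, 0.0755]
ee_rot: [[0.092, -0.996, 0.003], [-0.996, -0.092, -0.001], [0.001, -0.003, -1.0]]
contact_force: [-0.0, -0.8, -0.7]
gripper_width: 0.0394
```

Emit:
apply_moves --rotation '[[0,0,0],[0,0,0]]' --dp '[[0,0,0.05],[0,0,0.05]]' --fingers '[0,0]'

```text
clock: 24.15
tool_pos: [0.4013, 0.3283, 0.0754]
ee_rot: [[0.092, -0.996, 0.003], [-0.996, -0.092, -0.002], [0.002, -0.003, -1.0]]
contact_force: [-3.5, -3.5, 12.0]
gripper_width: 0.0393
```

Emit:
apply_moves --rotation '[[0,0,0],[0,0,0]]' --dp '[[0,0,0.03],[0,0,0.03]]' --fingers '[0,0]'

```text
clock: 24.35
tool_pos: [0.4013, 0.3284, 0.0754]
ee_rot: [[0.092, -0.996, 0.003], [-0.996, -0.092, -0.002], [0.003, -0.003, -1.0]]
contact_force: [-4.6, -4.3, 20.6]
gripper_width: 0.0391
```

Emit:
apply_moves --rotation '[[0,0,0],[0,0,0],[0,0,0]]' --dp '[[0,0,-0.05],[0,0,-0.08],[0,0,-0.08]]' --fingers '[0,0,0]'

```text
clock: 24.65
tool_pos: [0.4013, 0.3282, 0.0755]
ee_rot: [[0.092, -0.996, 0.003], [-0.996, -0.092, -0.001], [0.001, -0.003, -1.0]]
contact_force: [-0.2, 0.1, 2.0]
gripper_width: 0.0392
```

Emit:
apply_moves --rotation '[[0,0,0],[0,0,0],[0,0,0],[0,0,0],[0,0,0]]' --dp '[[0,0,0],[0,0,0],[0,0,0],[0,0,0],[0,0,0]]' --fingers '[0.5,0.58,0.65,0.65,0.65]'

```text
clock: 25.15
tool_pos: [0.4012, 0.3281, 0.0754]
ee_rot: [[0.092, -0.996, 0.003], [-0.996, -0.092, -0.001], [0.001, -0.002, -1.0]]
contact_force: [0.3, -0.0, -0.3]
gripper_width: 0.0555
```

Run:
```python
from h import *
s=manip.state(); print(s["q"].round(2),s["tool_pos"],s["contact_force"],s["gripper_width"])
b=get_image("top"); save(b,"t19.png",(180,140,290,260),5)
```

```text
[-0.21  0.34 -0.6   1.99  0.25  0.88 -2.41] [0.40116847 0.32813554 0.07543263] [ 0.31587333 -0.02812189 -0.28208623] 0.05554180336870356
```

View pics/t19.png

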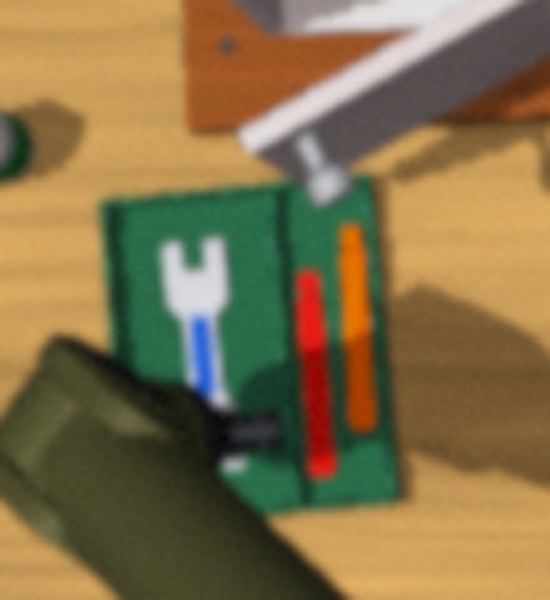

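Released. Next I raise the hand straight up, slowly at first.

Emit:
apply_moves --rotation '[[0,0,0],[0,0,0],[0,0,0],[0,0,0],[0,0,0]]' --dp '[[0,0,-0.1],[0,0,-0.4],[0,0,-1],[0,0,-2],[0,0,-3.5]]' --fingers '[0.65,0.65,0.65,0.65,0.65]'

```text
clock: 25.7
tool_pos: [0.3997, 0.3272, 0.1803]
ee_rot: [[0.092, -0.996, -0.001], [-0.996, -0.092, -0.003], [0.003, 0.001, -1.0]]
contact_force: [1.4, -0.3, -0.0]
gripper_width: 0.0554
```

Emit:
apply_moves --rotation '[[0,0,0],[0,0,0],[0,0,0],[0,0,0],[0,0,0]]' --dp '[[0,0,-1],[0,0,-2.5],[0,0,-4],[0,0,-5],[0,0,-5]]' --fingers '[0.65,0.65,0.65,0.65,0.65]'

```text
clock: 26.2
tool_pos: [0.4016, 0.3301, 0.3363]
ee_rot: [[0.092, -0.996, 0.011], [-0.996, -0.092, 0.004], [-0.003, -0.011, -1.0]]
contact_force: [0.5, 0.2, -0.1]
gripper_width: 0.0554
```

Emit:
apply_moves --rotation '[[0,0,0],[0,0,0],[0,0,0],[0,0,0],[0,0,0]]' --dp '[[-1,1.2,0],[-2.2,1.8,0],[-3.4,2.2,0],[-4.6,2.5,0],[-5,2.6,0]]' --fingers '[0.65,0.65,0.65,0.65,0.65]'

```text
clock: 26.7
tool_pos: [0.3058, 0.4735, 0.3298]
ee_rot: [[0.098, -0.995, 0.0], [-0.995, -0.098, 0.001], [-0.001, -0.0, -1.0]]
contact_force: [-0.0, -0.5, 0.2]
gripper_width: 0.0554
```

Run:
```python
from h import *
s=manip.state(); print(s["q"].round(2),s["tool_pos"],s["contact_force"],s["gripper_width"])
b=get_image("top"); save(b,"t20.png",(180,80,420,260),3.2)
b=get_image("scene"); save(b,"s20.png",(170,110,370,360),2.4)
```

```text
[-0.35  0.2  -0.79  1.61  0.14  1.39 -2.63] [0.30576437 0.47350362 0.32978827] [-0.01537997 -0.53993875  0.17549036] 0.055380927445786876
```

View pics/t20.png

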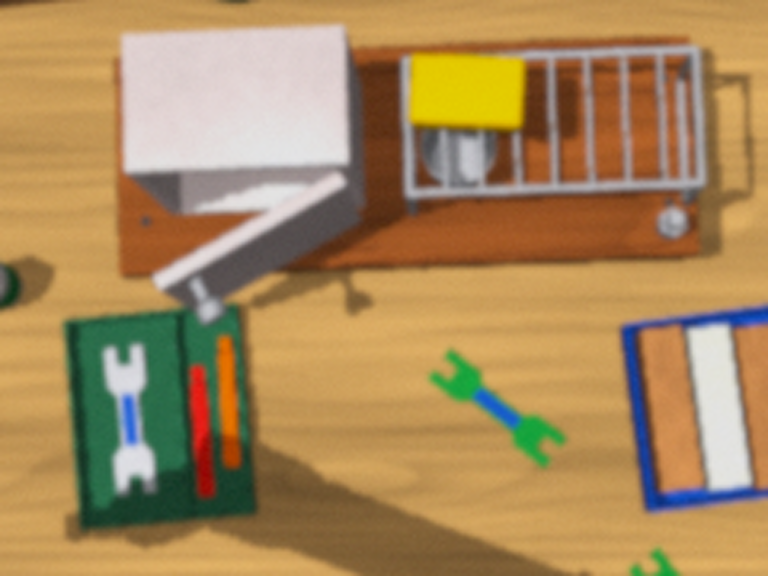

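View pics/s20.png

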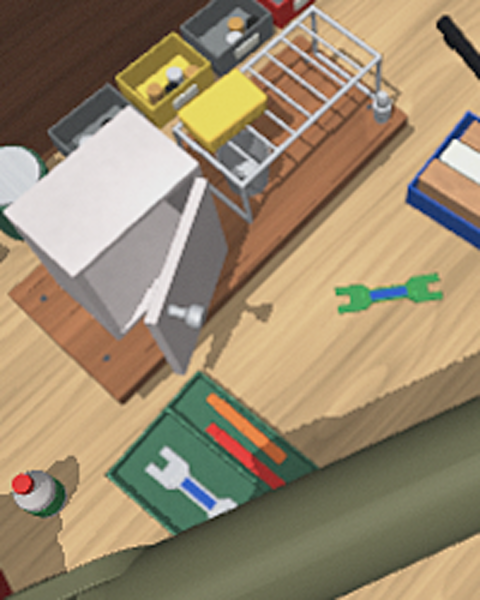

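Run:
```python
from h import *
im=get_image("top")
h=cv2.cvtColor(im["color"],cv2.COLOR_RGB2HSV)
m=cv2.inRange(h,(105,120,60),(125,255,255)); w=cv2.inRange(h,(0,0,110),(179,60,255))
for M in(m,w): M[:,:205]=0;M[:,232]=0;M[:,232:]=0;M[:182]=0;M[240:]=0
ys,xs=np.nonzero(m|w); P=onplane(im,np.c_[xs,ys],.006); c=(P.min(0)+P.max(0))/2; 
bay=np.array([.458,.331]);y=np.radians(5.5);R=np.array([[np.cos(y),np.sin(y)],[-np.sin(y),np.cos(y)]])
L=(P[:,:2]-bay)@R.T; print("tray frame extents mm",(L.min(0)*1e3).round(1),(L.max(0)*1e3).round(1),"mean",(L.mean(0)*1e3).round(1))
D=depthpts(im,np.c_[xs,ys]); print("z med",np.median(D[:,2]),"slope",np.polyfit(L[:,0],D[:,2],1))
s=manip.state(); print(s["clock"],abs(s["qd"]).max())
manip.finish_job()
```

```text
tray frame extents mm [-77.  -21.8] [84.1 26. ] mean [5.6 2.3]
z med 0.007526838992910956 slope [-0.07060266  0.01180485]
26.85 0.030253802446291746
the job is handed in; nothing more can be done
```

The spanner is lying in the tray's wide empty bay, let go, and the job was handed in at about 27 s of the 64 s allowed. One of my two last checks, the flatness reading, disagreed with the other signs.

- **Slide:** I pressed with shut fingers at about 5–8 N, leaning about 36° back. It took two pulls, and I lifted off and pressed again partway. The near head ended about 42 mm past the shelf edge with the spanner flat, and I took the hand away.
- **Lift and placing:** I gripped the head by its side edges and lifted straight up about 30 mm. I then drew it clear of the rack and carried it above the height of the cabinet door. In the tray the fingertips met the floor at about 20 N at most, with the spanner's underside about 3 mm up by my estimate. I backed off before opening.
- **Position:** the last picture puts the spanner's middle about 4–6 mm along and 2 mm across from the bay's centre. The hand was clear of everything.
- **Flatness:** the depth map gives a median top height of 7.5 mm, where about 7 mm is expected for lying on the floor. A simple line fit through the same depths, however, gave an apparent tilt of about 0.07 rad, right at the limit. I put that down to depth noise and edge pixels, because the picture shows it lying flat, but I did not check it further before handing in.
- **Other things:** the cabinet door, cup, adaptor, patch tin, oil bottle and both tyre levers look unmoved in the pictures. The pump is only partly in the last pictures. I compared them only by eye.

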